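Lock the long bracket into the slotted upright

TASK

Take the long-armed bracket out of the rack, hook both its claws into the slots of the upright, and press it down until it is fully home and the sprung leaf has snapped out over its lug, so that it is locked there and let go. Leave the short bracket in the rack and the other things on the bench as they are.

Things in the scene. Friction and masses are not known exactly. Their poses are not given: they have to be found in the camera images.
- long: The LONG bracket, the one to fit: plain steel plate 10 mm thick in one upright plane, 0.15 to 0.31 kg. A level arm at the top, 150 mm long from the straight back edge, 24 mm deep; under its rear end a spine 22 mm wide, 150 mm tall overall; a diagonal brace between. Origin: under the back edge, at the lowest level. Axes: x from the arm's free end to the claws, y across the plate, z up.
- long_grip (a point): In the long bracket's arm: 60 mm in front of the back edge, half-way up the arm (12 mm under its top edge, 138 mm above the bracket's lowest point), mid-plate, near the centre of mass lengthwise. Grip here across the 10 mm thickness, closing along y. Axes as long. The bracket stands in the rack in the attitude in which it is fitted, claws away from the robot.
- long_hook (a point): Long bracket's back edge at the underside of the upper claw's neck: from long_grip 60 mm along +x, 16 mm down. Two claws, 60 mm apart in height, stand out 16 mm (+x) past the back edge: neck 14 mm high, then a tooth 8 mm thick hanging 12 mm below the neck, 8 mm behind the back edge. When fitted, this point meets upright_seat (play 2 mm in x, 4 mm in y).
- long_lug (a point): Underside of the lug at the long bracket's foot, 122 mm below long_hook and 6 mm in front of the back edge. The spine's lowest 50 mm is a narrow tail set 11 mm in front of the back edge; the lug, 8.5 mm high, stands back from its end to within 1 mm of the back edge.
- short_grip (a point): The SHORT bracket, not to be used: the same but for its arm, 105 mm long instead of 150 mm. Same point and axes as long_grip. Which bracket stands at which side of the rack varies.
- rack: Fixed plywood rack, 140 (x) by 160 mm (y). Origin: centre of underside. Brackets stand along its x at y = -50 and +50 mm, tail between walls 40 mm high on the 12 mm base (channel 15 mm wide), arm resting on a forked post 12 mm thick, 88 mm in front of the back edge, its cheeks half-way up the arm. A bracket comes out straight up and is free after 50 mm.
- upright_seat (a point): Fixed slotted aluminium upright, 50 mm wide, front plate 6 mm thick, hollow behind; dark foot plate 14 mm high, 160 mm wide, reaching 70 mm in front. Two slots, each 18 wide, 40 mm high, 60 mm apart in height. This point: on the front face, middle of the upper slot's lower edge, 166 mm above the bench. Axes: x into the upright, away from the robot; y left; z up.
- upright_shelf (a point): Middle of the front lower edge of the shelf fixed on top of the upright: 95 mm in front of the face, 400 mm above the bench; 170 mm wide, reaching 70 mm behind the face, 28 mm thick with its lips. It is in the way of a hand that holds the arm from straight above: lean the hand back towards the robot by about 30 degrees, from the grasp on. Axes as upright_seat.
- latch (a joint): Sprung leaf, 36 mm long, 22 wide, on the upright's face, hinged at its top 75 mm below upright_seat; lower end 8 mm off the face at 0 rad. To fit: long_hook 12 to 26 mm (best 19) above upright_seat, push along +x to the face (the lug pushes the leaf in to about 0.2 rad, about 7 N), press straight down (under 10 N) until the necks rest on the slots' edges; the leaf springs back to 0 over the lug.
- tape_black: Bystander, loose: roll of black insulating tape, 68 mm across, 19 mm high. Origin: centre of its underside.
- tape_measure: Bystander, loose: tape measure, 38x90x68 mm. Origin: centre of its underside.
- junction_box: Bystander, loose: grey junction box, 85x85x47 mm. Origin: centre of its underside.
- pliers_orange: Bystander, loose: pliers with orange handles, 190x42x14 mm. Origin: centre of its underside.
- ferrule_box: Bystander, loose: flat blue box with clear lid, 75x116x26 mm. Origin: centre of its underside.
- driver_blue: Bystander, loose: blue screwdriver, 26x186x28 mm. Origin: centre of its underside.

How it is judged:
By the outcome, as a careful person would: the job done as asked, in the order asked, and still so for the second after the job is handed in, with the robot touching nothing.
It also fails if it takes over 45 s, if anything falls off the work surface, if the arm or the gripper's body presses on something with over 40 N, if the wrist force passes 120 N, or if a joint passes its speed limit or range.

ROBOT

A 6-joint arm with a two-finger parallel gripper is mounted at the origin on a cart in front of the work surface, level with it; the furniture and walls round the work are solid. World frame = base frame: x ahead of the robot, y to its left, z up, the work surface at z = 0. Lengths are in mm, angles in rad, forces in N, time in s.
With the tool pointing down it reaches from about 425 to 1125 mm from the base axis. Payload 14.9 kg.
Tool frame: the origin (TCP) lies at the very end of the fingers, on their centre line; the grasp point (between the pads) lies 19 mm behind it (ctrl.pinch_z is the distance from the TCP to the grasp point, in mm); z points along the fingers, y is the line along which they close (so a half turn about z gives the same grasp; the last joint's range is limited). The gripper opens to 91 mm and grips with 3 to 60 N. Pads are 32 mm wide; open, the fingers measure 118 mm over their backs; the gripper's body (76 mm by 178 mm) begins 60 mm behind the grasp point.
Start: joints at [1.093, 0.379, 1.734, -0, 1.028, -0.033], TCP at [301.203, 631.898, 213.932] pointing down, gripper open.
Joint ranges: [-2.77, 2.77], [-0.74, 2.19], [0, 2.66], [-1.06, 4.2], [0.31, 2.87], [-3.08, 3.08]. Speed limits (rad/s): [1.89, 1.89, 2.39, 3.14, 3.14, 3.14].

INTERFACE

Orientations are given as a unit quaternion [x, y, z, w].
In Python, from bench import sensors, cams, workorder, ctrl gives the robot as it stands. The module is installed in compiled form; this text tells all that it offers.
- The arm moves only by the tool servo_tool, never from a script. Its argument "commands" is a list that holds one entry, the list of rows, each a list of 7 numbers: the shift along the tool's x, y, z each as a share of 4 cm, from -1 to 1, then the turn, a rotation vector about the tool's x, y, z each as a share of 0.08 rad, from -1 to 1, then the opening, from 0 (shut) to 1 (fully open). A call has 1 to 12 rows; each row shifts and turns the commanded pose from where the row before left it, along the tool's axes as they then stand; what a row does not reach is not made up. A row lasts 1/12 s, in which the tool goes at most 41.7 mm and 7.16 degrees, less where a joint would pass 70% of its speed; a pose out of reach is approached as far as the arm can. A call with a number of a shift or a turn outside -1 to 1 is refused whole. A call with a gripper value outside its range is refused whole. The fingers move at their own pace and stop on an object; the grip force is fixed at half the most. Time passes only in rows, so rows that do not move let the fingers close. It gives the time, the measured TCP pose, the force, the opening and the grip force at its end, in the units of the state.
- sensors.observe(): the state, without advancing time (a new reading comes with each control period).
- cams.grab_frame(name): name is "scene" or "side" or "wrist"; returns (picture, depth): 400x640x3 uint8, blue, green, red; 400x640 float32, mm along the optical axis (not along the pixel's ray), 0 where there is no reading.
- cams.camera_info(name): a dict with "fovy" (degrees; the focal length in pixels is half the picture's height over the tangent of half this angle, whatever the lens; pixels are square), "cx", "cy" (the principal point, pixels), "R" (3x3) and "t" (3): a world point X has camera coordinates R X + t. Camera axes: x right, y down, z forward; pixel columns grow to the right and rows downward; lengths in mm; the calibration is good to about 2 mm. A picture is of the moment at which its call begins: read the wrist's pose just before it. camera_info takes no time and is no camera call; for the wrist camera it gives the pose at the moment of the call.
- workorder.close_job(): hands the job in; it is judged then, once.
The state is a dict: "clock": time; "q": joint angles; "joint_vel": joint speeds; "joint_torque": joint torques, N m; "eef_pos": TCP position; "eef_rot": TCP orientation; "contact_force": force on the tool from outside, world axes, zero at the start; "torque": the same for the moment, N m; "gripper_width": opening from 0.0 (shut) to 1.0 (fully open); "gripper_force": force on a finger pad.
Only numpy, scipy, OpenCV 4.12 (cv2) and the standard library are available. Lean on these libraries where they do the work, as an engineer would, in place of code of your own. Each camera call takes 0.05 s, during which the arm holds its last target. There are 200 camera calls.

## Working session

There is one attempt and no reset: what is moved stays moved. The work goes in short steps, Python scripts to look and compute and a tool call to move; the robot and the scene stay as the last step left them, time stands still between calls to the robot, and variables do not carry over. Pictures are saved under pics/ and viewed, at most 10 in all, crops included, and the job is handed in when it is done.

Besides the shell and the picture viewer there is one more tool, called after ">>>" in YAML: its name, and indented under it one key for each argument. servo_tool: Moves the arm, as the interface text tells. Its arguments: {"type":"object","properties":{"commands":{"type":"array","items":{"type":"array","items":{"type":"array","items":{"type":"number","minimum":-1,"maximum":1}}}}},"required":["commands"]}

```bash
mkdir -p pics; ls
cat > h.py <<'E'
import numpy as np, cv2
from bench import sensors, cams, workorder, ctrl
from scipy.spatial.transform import Rotation as Ro
def grab(n):
    im,d=cams.grab_frame(n); return im.copy(),d.copy(),cams.camera_info(n)
def pts(d,ci):
    f=200/np.tan(np.radians(ci['fovy'])/2)
    v,u=np.mgrid[0:400,0:640]
    P=np.stack([(u-ci['cx'])/f*d,(v-ci['cy'])/f*d,d],-1)
    return (P-np.array(ci['t']))@np.array(ci['R'])
E
python3 - <<'E'
from h import *
print(sensors.observe())
for n in ['scene','side','wrist']:
    im,d,ci=grab(n); cv2.imwrite(f'pics/{n}0.png',im); np.savez(f'{n}0.npz',im=im,d=d,P=pts(d,ci)); print(n,ci,(d>0).mean())
E
```

```text
pics
{'clock': 0.0, 'q': array([ 1.09269484e+00,  3.79400597e-01,  1.73479719e+00, -2.46263175e-05,
        1.02850047e+00, -3.32996459e-02]), 'joint_vel': array([ 0.00122044, -0.00102749, -0.00082412,  0.00151787, -0.00067994,
        0.00091501]), 'joint_torque': array([ 1.12941746e-04, -7.63745499e+01, -4.34349239e+01,  6.51936326e-02,
        4.25899483e-02, -4.36082189e-05]), 'eef_pos': array([301.01771612, 631.52029616, 213.28569902]), 'eef_rot': array([ 2.20565807e-01,  9.75371939e-01, -5.37496262e-04, -1.29616589e-04]), 'contact_force': array([-0.09073701,  0.3089263 , -0.06119797]), 'torque': array([-0.03301505, -0.02716874,  0.02902138]), 'gripper_force': 0.0, 'gripper_width': 0.9998089509574664}
scene {'fovy': 44.28787245769919, 'cx': 314.2813333350252, 'cy': 205.36602414444587, 'R': array([[-0.86081978, -0.50876606,  0.01209955],
       [-0.27400312,  0.44330942, -0.85346298],
       [ 0.42884915, -0.73799313, -0.521013  ]]), 't': array([ 497.15705987,  328.62556223, 1610.0904999 ])} 0.99621484375
side {'fovy': 46.666066241319065, 'cx': 316.3164604192705, 'cy': 198.92759714688847, 'R': array([[-0.98474391, -0.17306181, -0.01813931],
       [-0.05515203,  0.4092805 , -0.91074021],
       [ 0.16503842, -0.89584546, -0.41258119]]), 't': array([ 532.8102314 ,  239.88723885, 1512.49736665])} 0.9961171875
wrist {'fovy': 70.83377336546974, 'cx': 318.4244996772029, 'cy': 200.0739844107247, 'R': array([[ 0.43087296,  0.902412  , -0.00104002],
       [ 0.87023681, -0.41520478,  0.26512807],
       [ 0.23882293, -0.11514158, -0.96421265]]), 't': array([-700.05892762,  -29.51973616,  391.62400211])} 0.996
```

View pics/scene0.png

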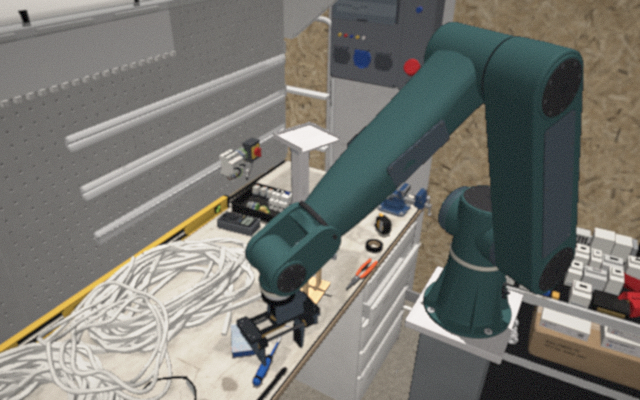

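View pics/side0.png

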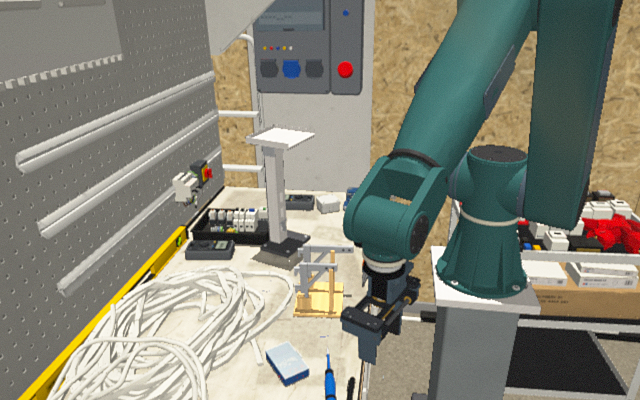

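The side view shows the upright with its white shelf (pixel 280,137), its dark foot (283,248), and the plywood rack with the brackets (320,285). The arm partly hides the rack in the scene view. Next I'll measure all of these from depth.

Run:
```python
from h import *
D=np.load('side0.npz');P=D['P'];im=D['im'];hsv=cv2.cvtColor(im,cv2.COLOR_BGR2HSV)
for (u,v) in [(280,137),(275,200),(283,248),(320,305),(323,250),(345,249),(322,266),(305,260),(332,270),(290,365),(329,375)]:
    print((u,v),P[v,u].round(0),hsv[v,u])
def rect(m,name):
    q=P[m];
    if len(q)<10: print(name,len(q));return
    r=cv2.minAreaRect(q[:,:2].astype(np.float32)); print(name,len(q),'z',np.median(q[:,2]).round(1),r, cv2.boxPoints(r).round(0).tolist())
x,y,z=P[...,0],P[...,1],P[...,2]
v,u=np.mgrid[0:400,0:640]
rect((z>405)&(z<440)&(u>240)&(u<325)&(v>120)&(v<160),'shelf')
rect((z>8)&(z<20)&(u>250)&(u<312)&(v>228)&(v<270)&(hsv[...,2]<110),'foot')
rect((u>285)&(u<352)&(v>270)&(v<322)&(z>8)&(z<16)&(hsv[...,1]>80),'base')
m=(u>285)&(u<362)&(v>235)&(v<322)&(z>100)&(z<175)
print('arms');q=P[m];print(len(q))
S=cv2.resize(im[220:330,230:370],None,fx=5,fy=5,interpolation=cv2.INTER_CUBIC);cv2.imwrite('pics/s1.png',S)
for s in ['scene','wrist']:
    D=np.load(s+'0.npz');Q=D['P'];
    print(s,[(a,b,Q[b,a].round(0)) for a,b in [(305,135),(320,290)]])
```

```text
(280, 137) [668. -77. 412.] [ 21   7 251]
(275, 200) [698. -76. 183.] [ 15  22 185]
(283, 248) [668. -38.  14.] [145  27  57]
(320, 305) [484. 261.  12.] [ 27  88 254]
(323, 250) [487. 178. 148.] [ 45   4 142]
(345, 249) [422. 176. 156.] [ 45  10 153]
(322, 266) [474. 276. 156.] [ 50   5 141]
(305, 260) [542. 181. 110.] [ 30   2 141]
(332, 270) [445. 280. 148.] [ 18 124 239]
(290, 365) [514. 520.  25.] [ 93  10 230]
(329, 375) [415. 542.  31.] [104 255 207]
shelf 1116 z 411.6 ((669.4468383789062, -91.65936279296875), (182.55116271972656, 172.37344360351562), 69.37973022460938) [[557.0, -147.0], [718.0, -207.0], [782.0, -37.0], [621.0, 24.0]]
foot 618 z 14.5 ((712.0032348632812, -96.22061157226562), (158.35984802246094, 207.5647735595703), 72.94376373291016) [[590.0, -141.0], [788.0, -202.0], [834.0, -51.0], [636.0, 10.0]]
base 948 z 12.6 ((493.7730712890625, 226.21060180664062), (139.65602111816406, 167.45155334472656), 6.707217693328857) [[415.0, 301.0], [434.0, 135.0], [573.0, 151.0], [553.0, 318.0]]
arms
1193
scene [(305, 135, array([ 685., -106.,  407.])), (320, 290, array([442., 192.,  10.]))]
wrist [(305, 135, array([ 254.,  591., -834.])), (320, 290, array([461., 559.,   1.]))]
```

View pics/s1.png

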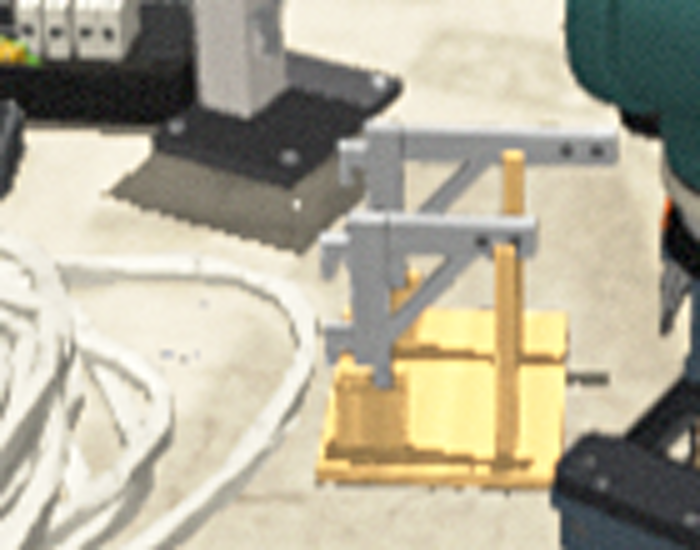

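The enlarged view shows the long bracket as the farther one, its arm reaching to (615,150) in the crop. The short one is nearer, its arm ending at (535,230). Claws point left, towards +x, and the long bracket stands at rack y = -50. Next I'll fit the arm, the upright face and the wrist camera mount.

```bash
cat >> h.py <<'E'
def pose(o=None):
    o=o or sensors.observe(); return np.array(o['eef_pos']),Ro.from_quat(o['eef_rot'])
def tool(yaw,lean=np.radians(30)):
    b=Ro.from_euler('z',yaw).as_matrix()
    z=b@[np.sin(lean),0,-np.cos(lean)]; y=b@[0,1,0]
    return Ro.from_matrix(np.stack([np.cross(y,z),y,z],1))
def plan(p1,R1,N,grip,start=None):
    p,R=start or pose(); w=(R.inv()*R1).as_rotvec(); out=[]; p0=p; R0=R
    pc,Rc=p,R
    for i in range(1,N+1):
        pn=p0+(p1-p0)*i/N; Rn=R0*Ro.from_rotvec(w*i/N)
        s=Rc.inv().apply(pn-pc)/40; t=(Rc.inv()*Rn).as_rotvec()/.08
        r=np.round(np.r_[s,t],2); out.append([float(v) for v in r]+[grip])
        pc=pc+Rc.apply(r[:3]*40); Rc=Rc*Ro.from_rotvec(r[3:]*.08)
    print('max',np.abs(np.array(out)[:,:6]).max(),'N',N)
    for k in range(0,N,12): print(str(out[k:k+12]).replace(' ',''))
    return pc,Rc
E
python3 - <<'E'
from h import *
D=np.load('side0.npz');P=D['P'];im=D['im'];hsv=cv2.cvtColor(im,cv2.COLOR_BGR2HSV)
x,y,z=P[...,0],P[...,1],P[...,2]
v,u=np.mgrid[0:400,0:640]
grey=hsv[...,1]<40
m=(u>285)&(u<356)&(v>240)&(v<290)&grey&(z>125)&(z<175)
for lo,hi,n in [(150,215,'long'),(240,310,'short')]:
    q=P[m&(y>lo)&(y<hi)]
    vx,vy,x0,y0=cv2.fitLine(q[:,:2].astype(np.float32),cv2.DIST_HUBER,0,.01,.01).ravel()
    if vx<0: vx,vy=-vx,-vy
    a=q[:,:2]@[vx,vy]
    print(n,len(q),'yaw',np.degrees(np.arctan2(vy,vx)),'mid',x0,y0,'along pct',np.percentile(a,[0,2,98,100])-np.dot([x0,y0],[vx,vy]),'zmax',np.percentile(q[:,2],[5,50,98]))
m=(u>255)&(u<300)&(v>150)&(v<238)&(z>40)&(z<370)&(np.hypot(x-700,y+85)<80)&grey
q=P[m];
import itertools
# face normals from horizontal slices
r=cv2.minAreaRect(q[:,:2].astype(np.float32));print('upr',len(q),r,cv2.boxPoints(r).round().tolist())
H,xe,ye=np.histogram2d(q[:,0],q[:,1],bins=[np.arange(640,800,8),np.arange(-160,-20,8)])
print(xe[:-1]);print(np.c_[ye[:-1],H.T].astype(int))
ci=cams.camera_info('wrist');p,R=pose();C=-np.array(ci['R']).T@ci['t']
print('cam in tool',R.inv().apply(C-p).round(1)); print((R.inv().as_matrix()@np.array(ci['R']).T).round(3)); print(ctrl.pinch_z)
E
```

```text
long 474 yaw 5.6530647 mid 482.76804 174.60185 along pct [-84.04622681 -80.97831758  76.93732882  80.0711189 ] zmax [131.347795   150.95750227 163.95685696]
short 411 yaw 5.706479 mid 496.61087 276.69058 along pct [-64.07115614 -61.39201945  55.07989253  56.40521058] zmax [128.76868991 149.82448885 163.67789629]
upr 1615 ((721.6197509765625, -95.32477569580078), (105.15829467773438, 67.65267944335938), 2.8047826290130615) [[667.0, -64.0], [671.0, -132.0], [776.0, -127.0], [772.0, -59.0]]
[640 648 656 664 672 680 688 696 704 712 720 728 736 744 752 760 768 776
 784]
[[-160    0    0    0    0    0    0    0    0    0    0    0    0    0
     0    0    0    0    0    0]
 [-152    0    0    0    0    0    0    0    0    0    0    0    0    0
     0    0    0    0    0    0]
 [-144    0    0    0    0    0    0    0    0    0    0    0    0    0
     0    0    0    0    0    0]
 [-136    0    0    0    0    0    0    1    1    0    0    0    0    0
     0    0    0    0    0    0]
 [-128    0    0    0    0   17    0   20    1    0    0    0    0    0
     1    0    0    0    0    0]
 [-
[... 670 characters left out ...]
 18    3    0    0    0    3
     4    1    3    2    0    0]
 [ -64    0    0    0    0    0    1    0    0    0    0    0    0    0
     0    2    1    2    0    0]
 [ -56    0    0    0    0    0    0    0    0    0    0    0    0    0
     0    0    0    0    0    0]
 [ -48    0    0    0    0    0    0    0    0    0    0    0    0    0
     0    0    0    0    0    0]
 [ -40    0    0    0    0    0    0    0    0    0    0    0    0    0
     0    0    0    0    0    0]
 [ -32    0    0    0    0    0    0    0    0    0    0    0    0    0
     0    0    0    0    0    0]]
cam in tool [  74.9    0.6 -171.2]
[[-0.001 -0.964 -0.265]
 [ 1.    -0.001 -0.   ]
 [ 0.    -0.265  0.964]]
18.8
```

Run:
```python
from h import *
s=plan(np.array([390,360,320.]),tool(np.radians(5.7)),12,1)
plan(np.array([443,171,232.]),tool(np.radians(5.7)),8,1,s)
```

```text
max 0.57 N 12
[[-0.41,-0.43,-0.22,-0.15,-0.53,-0.55,1],[-0.4,-0.45,-0.21,-0.15,-0.53,-0.56,1],[-0.39,-0.46,-0.2,-0.15,-0.54,-0.55,1],[-0.38,-0.48,-0.19,-0.15,-0.53,-0.55,1],[-0.36,-0.49,-0.17,-0.15,-0.53,-0.56,1],[-0.35,-0.5,-0.17,-0.15,-0.53,-0.55,1],[-0.33,-0.52,-0.16,-0.14,-0.53,-0.56,1],[-0.32,-0.53,-0.16,-0.15,-0.54,-0.55,1],[-0.3,-0.54,-0.14,-0.15,-0.53,-0.55,1],[-0.28,-0.55,-0.14,-0.15,-0.53,-0.56,1],[-0.26,-0.57,-0.14,-0.15,-0.53,-0.55,1],[-0.24,-0.57,-0.13,-0.15,-0.53,-0.55,1]]
max 0.61 N 8
[[0.05,-0.6,0.29,-0.0,-0.0,-0.0,1],[0.04,-0.61,0.29,-0.0,-0.0,-0.0,1],[0.05,-0.6,0.29,-0.0,-0.0,-0.0,1],[0.04,-0.61,0.3,-0.0,-0.0,-0.0,1],[0.05,-0.6,0.29,-0.0,-0.0,-0.0,1],[0.04,-0.6,0.29,-0.0,-0.0,-0.0,1],[0.05,-0.61,0.29,-0.0,-0.0,-0.0,1],[0.04,-0.6,0.29,-0.0,-0.0,-0.0,1]]
```

>>> servo_tool:
  commands:
    - [[-0.41, -0.43, -0.22, -0.15, -0.53, -0.55, 1], [-0.4, -0.45, -0.21, -0.15, -0.53, -0.56, 1], [-0.39, -0.46, -0.2, -0.15, -0.54, -0.55, 1], [-0.38, -0.48, -0.19, -0.15, -0.53, -0.55, 1], [-0.36, -0.49, -0.17, -0.15, -0.53, -0.56, 1], [-0.35, -0.5, -0.17, -0.15, -0.53, -0.55, 1], [-0.33, -0.52, -0.16, -0.14, -0.53, -0.56, 1], [-0.32, -0.53, -0.16, -0.15, -0.54, -0.55, 1], [-0.3, -0.54, -0.14, -0.15, -0.53, -0.55, 1], [-0.28, -0.55, -0.14, -0.15, -0.53, -0.56, 1], [-0.26, -0.57, -0.14, -0.15, -0.53, -0.55, 1], [-0.24, -0.57, -0.13, -0.15, -0.53, -0.55, 1]]

```text
clock: 1.15
eef_pos: [390.1, 359.0, 320.7]
eef_rot: [-0.049, 0.964, 0.013, 0.26]
contact_force: [1.0, 0.3, 0.4]
gripper_width: 0.995
gripper_force: 0.0
```

>>> servo_tool:
  commands:
    - [[0.05, -0.6, 0.29, 0, 0, 0, 1], [0.04, -0.61, 0.29, 0, 0, 0, 1], [0.05, -0.6, 0.29, 0, 0, 0, 1], [0.04, -0.61, 0.3, 0, 0, 0, 1], [0.05, -0.6, 0.29, 0, 0, 0, 1], [0.04, -0.6, 0.29, 0, 0, 0, 1], [0.05, -0.61, 0.29, 0, 0, 0, 1], [0.04, -0.6, 0.29, 0, 0, 0, 1], [0, 0, 0, 0, 0, 0, 1], [0, 0, 0, 0, 0, 0, 1]]

```text
clock: 1.98
eef_pos: [443.1, 170.1, 231.8]
eef_rot: [-0.047, 0.965, 0.013, 0.258]
contact_force: [-0.3, -0.0, 0.9]
gripper_width: 0.994
gripper_force: 0.0
```

Run:
```python
from h import *
p,R=pose();print(p,R.as_matrix().round(3).tolist(), sensors.observe()['clock'])
im,d,ci=grab('wrist'); cv2.imwrite('pics/w1.png',im);np.savez('wrist1.npz',im=im,d=d,P=pts(d,ci))
im,d,ci=grab('scene'); cv2.imwrite('pics/scene1.png',im);np.savez('scene1.npz',im=im,d=d,P=pts(d,ci))
```

```text
[443.08528936 170.1037498  231.8266436 ] [[-0.862, -0.096, 0.497], [-0.083, 0.995, 0.049], [-0.499, 0.001, -0.866]] 1.9833
```

View pics/w1.png

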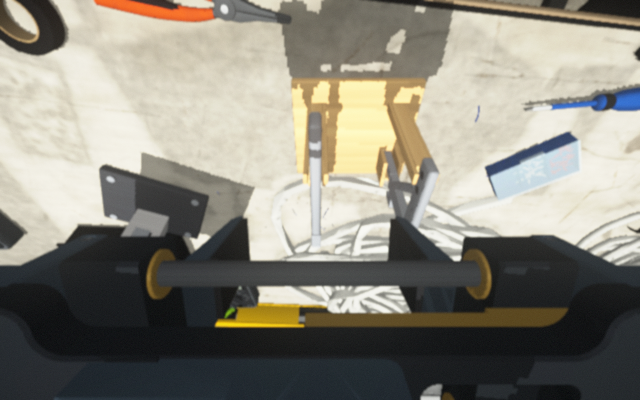

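The wrist view is upside down: the top of the image is the robot side. The long bracket's arm runs from (315,115) at its free end to (316,250) at the claws, centred between the fingers at 240 and 395. The short one ends at (430,165). The upright's foot is at (150,195).

Run:
```python
from h import *
D=np.load('wrist1.npz');P=D['P'];im=D['im'];hsv=cv2.cvtColor(im,cv2.COLOR_BGR2HSV)
v,u=np.mgrid[0:400,0:640];z=P[...,2]
m=(u>300)&(u<335)&(v>95)&(v<262)&(z>140)&(z<175)&(hsv[...,1]<60)
q=P[m]; print(len(q),np.percentile(q[:,2],[2,50,98]))
t=q[q[:,2]>155]
vx,vy,x0,y0=cv2.fitLine(t[:,:2].astype(np.float32),cv2.DIST_HUBER,0,.01,.01).ravel()
if vx<0:vx,vy=-vx,-vy
a=(t[:,:2]-[x0,y0])@[vx,vy];b=(t[:,:2]-[x0,y0])@[-vy,vx]
print(np.degrees(np.arctan2(vy,vx)),x0,y0,np.percentile(a,[0,1,5,95,99,100]),np.percentile(b,[1,50,99]))
print(cv2.minAreaRect(t[:,:2].astype(np.float32)))
# base
m=(z>8)&(z<16)&(hsv[...,1]>60)&(hsv[...,0]>10)&(hsv[...,0]<35)&(u>280)&(u<450)&(v<200)
q=P[m];r=cv2.minAreaRect(q[:,:2].astype(np.float32));print('base',r,cv2.boxPoints(r).round().tolist())
D=np.load('scene1.npz');P=D['P'];im=D['im'];z=P[...,2];hsv=cv2.cvtColor(im,cv2.COLOR_BGR2HSV)
m=(z>390)&(z<440)&(u>265)&(u<345)&(v>115)&(v<160)&(hsv[...,1]<60)
q=P[m];r=cv2.minAreaRect(q[:,:2].astype(np.float32));print('shelf',np.percentile(q[:,2],[2,50,98]),r,cv2.boxPoints(r).round().tolist())
```

```text
1510 [146.57262308 163.04970515 164.2902742 ]
5.6838493 456.9519 170.19318 [-57.63968655 -56.76501482 -55.61493258  79.17909611  89.87802797
  92.8778653 ] [-4.93052284 -0.0105156   4.83877117]
((474.49310302734375, 171.86203002929688), (150.51876831054688, 10.002288818359375), 5.585207939147949)
base ((502.4609069824219, 224.48934936523438), (156.09274291992188, 159.5138702392578), 5.61482572555542) [[417.0, 296.0], [433.0, 137.0], [588.0, 153.0], [572.0, 311.0]]
shelf [401.73272923 409.42964624 422.553008  ] ((669.4279174804688, -86.62156677246094), (181.6754150390625, 176.23806762695312), 70.2252197265625) [[556.0, -142.0], [722.0, -202.0], [783.0, -31.0], [617.0, 29.0]]
```

Run:
```python
from h import *
plan(np.array([470,-22,220.]),tool(np.radians(-19.5)),9,1)
```

```text
max 0.54 N 9
[[-0.0,-0.54,0.04,0.31,0.0,0.53,1],[-0.02,-0.54,0.05,0.3,0.0,0.53,1],[-0.05,-0.54,0.07,0.31,0.0,0.52,1],[-0.07,-0.54,0.08,0.31,0.0,0.53,1],[-0.09,-0.52,0.09,0.3,0.0,0.53,1],[-0.11,-0.53,0.11,0.31,0.0,0.53,1],[-0.14,-0.51,0.12,0.31,0.0,0.52,1],[-0.15,-0.5,0.13,0.3,0.0,0.53,1],[-0.18,-0.5,0.14,0.31,0.0,0.53,1]]
```

>>> servo_tool:
  commands:
    - [[0, -0.54, 0.04, 0.31, 0, 0.53, 1], [-0.02, -0.54, 0.05, 0.3, 0, 0.53, 1], [-0.05, -0.54, 0.07, 0.31, 0, 0.52, 1], [-0.07, -0.54, 0.08, 0.31, 0, 0.53, 1], [-0.09, -0.52, 0.09, 0.3, 0, 0.53, 1], [-0.11, -0.53, 0.11, 0.31, 0, 0.53, 1], [-0.14, -0.51, 0.12, 0.31, 0, 0.52, 1], [-0.15, -0.5, 0.13, 0.3, 0, 0.53, 1], [-0.18, -0.5, 0.14, 0.31, 0, 0.53, 1], [0, 0, 0, 0, 0, 0, 1], [0, 0, 0, 0, 0, 0, 1]]

```text
clock: 3.0
eef_pos: [470.1, -22.0, 220.1]
eef_rot: [0.163, 0.952, -0.044, 0.255]
contact_force: [0.4, 0.6, 0.2]
gripper_width: 0.997
gripper_force: 0.0
```

Run:
```python
from h import *
p,R=pose();print(p)
im,d,ci=grab('wrist'); cv2.imwrite('pics/w2.png',im[::-1,::-1]);np.savez('wrist2.npz',im=im,d=d,P=pts(d,ci))
```

```text
[470.12859418 -21.99554388 220.14701772]
```

View pics/w2.png

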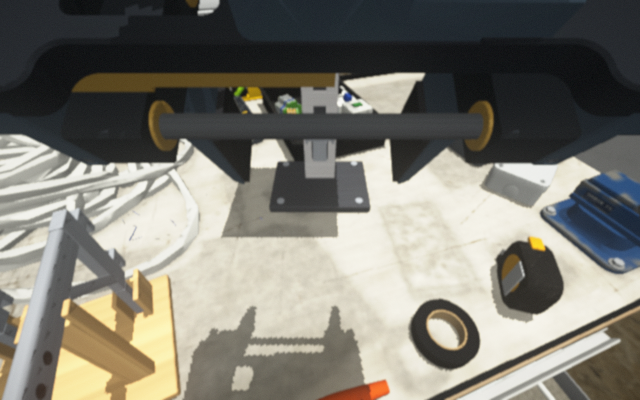

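Rotated view: the foot plate spans (270..370, 162..212) and the upright's face is at u about 304..338, v 75..175. The upper slot shows at (320,97), above the gripper bar, and the latch at (320,150). I'll fit these next.

Run:
```python
from h import *
D=np.load('wrist2.npz');P=D['P'][::-1,::-1];im=D['im'][::-1,::-1];hsv=cv2.cvtColor(im,cv2.COLOR_BGR2HSV)
v,u=np.mgrid[0:400,0:640];z=P[...,2]
m=(z>9)&(z<19)&(u>262)&(u<378)&(v>155)&(v<220)&(hsv[...,2]<120)
q=P[m];r=cv2.minAreaRect(q[:,:2].astype(np.float32));print('foot',len(q),np.median(q[:,2]),r,cv2.boxPoints(r).round().tolist())
# face
for v0,v1,n in [(74,110,'upper'),(140,178,'lower')]:
    m=(u>298)&(u<345)&(v>=v0)&(v<v1)&(z>20)&(z<390)&(P[...,0]>640)&(P[...,0]<720)&(np.abs(P[...,1]+95)<50)
    q=P[m];
    if len(q)<20: print(n,len(q));continue
    a=np.radians(-19.8);e=np.array([np.cos(a),np.sin(a)]);l=np.array([-np.sin(a),np.cos(a)])
    s=q[:,:2]@e;med=np.median(s);k=np.abs(s-med)<6
    X=q[k]@np.eye(3); A=np.c_[X[:,:2]@l,X[:,2],np.ones(k.sum())];c=np.linalg.lstsq(A,X[:,:2]@e,rcond=None)[0]
    L=X[:,:2]@l
    print(n,k.sum(),'med s',med,'slopes',c,'lat pct',np.percentile(L,[0,2,50,98,100]),'z',np.percentile(q[:,2],[0,50,100]))
    print(np.median(X,0))
# per-row profile
a=np.radians(-19.8);e=np.array([np.cos(a),np.sin(a)]);l=np.array([-np.sin(a),np.cos(a)])
for vv in list(range(76,112,3))+list(range(140,180,4)):
    row=P[vv,302:341:3];print(vv,[f'{int(x)}/{int(y)}/{int(w)}' for x,y,w in np.c_[row[:,:2]@e,row[:,:2]@l,row[:,2]]])
```

```text
foot 3836 15.152252875151465 ((680.3456420898438, -92.00582885742188), (157.56304931640625, 138.1851043701172), 70.76741027832031) [[589.0, -144.0], [720.0, -189.0], [772.0, -40.0], [641.0, 5.0]]
upper 781 med s 673.516675880467 slopes [-5.22426704e-03  7.50528706e-03  6.73109308e+02] lat pct [117.73933342 118.19947612 140.18509048 166.74178501 167.63455938] z [119.81504411 158.84478155 190.21820031]
[681.48102847 -96.16848081 159.12401428]
lower 939 med s 673.2682648143225 slopes [-5.32886378e-03 -4.16575008e-02  6.75907867e+02] lat pct [117.76685262 118.39078681 143.16593794 166.82290901 167.59420285] z [20.03021959 60.08457082 94.45371234]
[680.33320711 -93.23330066  57.29908576]
76 ['373/143/302', '374/143/302', '373/142/302', '374/141/302', '373/140/302', '373/139/302', '374/139/302', '374/138/302', '374/137/302', '373/136/302', '373/136/302', '673/121/187', '674/117/187']
79 ['374/143/301', '374/143/301', '373/142/301', '374/141/301', '374/140/301', '374/139/301', '373/139/301', '374/138/301', '374/137/301', '374/136/301', '375/135/301', '673/121/183', '673/117/183']
82 ['375/1
[... 3139 characters left out ...]
672/156/44', '674/151/43', '673/146/43', '673/141/43', '673/136/43', '673/131/43', '673/126/43', '674/121/42', '710/114/15', '710/109/15']
168 ['699/174/14', '674/167/34', '674/161/34', '672/156/35', '673/151/35', '673/146/34', '674/141/34', '673/136/34', '673/131/35', '674/126/34', '674/121/34', '699/114/14', '699/109/14']
172 ['688/173/14', '673/167/26', '673/162/26', '673/157/26', '673/151/26', '674/146/26', '674/141/25', '673/136/26', '673/131/26', '673/126/26', '673/121/26', '688/115/14', '687/109/15']
176 ['676/173/14', '673/167/17', '299/138/331', '673/157/17', '673/152/17', '673/146/18', '673/141/17', '673/136/17', '673/131/17', '672/126/18', '673/120/17', '677/115/14', '676/110/15']
```

Run:
```python
from h import *
T=tool(np.radians(5.65)); g=np.array([489.4,173.3,150.5]); zt=T.as_matrix()[:,2]
s=plan(g-91*zt,T,10,1)
plan(g+18.8*zt,T,7,.6,s)
```

```text
max 0.48 N 10
[[0.18,0.43,-0.13,-0.27,0.0,-0.47,1],[0.16,0.43,-0.12,-0.28,0.0,-0.48,1],[0.14,0.45,-0.11,-0.27,0.0,-0.47,1],[0.13,0.45,-0.1,-0.28,0.0,-0.47,1],[0.11,0.46,-0.09,-0.27,0.0,-0.48,1],[0.1,0.47,-0.08,-0.27,0.0,-0.47,1],[0.07,0.47,-0.07,-0.28,0.0,-0.47,1],[0.06,0.47,-0.06,-0.27,0.0,-0.48,1],[0.04,0.48,-0.05,-0.27,0.0,-0.47,1],[0.02,0.48,-0.04,-0.28,0.0,-0.47,1]]
max 0.4 N 7
[[0.0,-0.0,0.39,0.0,0.0,-0.0,0.6],[0.0,-0.0,0.39,0.0,0.0,-0.0,0.6],[0.0,-0.0,0.4,0.0,0.0,-0.0,0.6],[0.0,-0.0,0.39,0.0,0.0,-0.0,0.6],[0.0,-0.0,0.39,0.0,0.0,-0.0,0.6],[0.0,-0.0,0.39,0.0,0.0,-0.0,0.6],[0.0,-0.0,0.39,0.0,0.0,-0.0,0.6]]
```

>>> servo_tool:
  commands:
    - [[0.18, 0.43, -0.13, -0.27, 0, -0.47, 1], [0.16, 0.43, -0.12, -0.28, 0, -0.48, 1], [0.14, 0.45, -0.11, -0.27, 0, -0.47, 1], [0.13, 0.45, -0.1, -0.28, 0, -0.47, 1], [0.11, 0.46, -0.09, -0.27, 0, -0.48, 1], [0.1, 0.47, -0.08, -0.27, 0, -0.47, 0.6], [0.07, 0.47, -0.07, -0.28, 0, -0.47, 0.6], [0.06, 0.47, -0.06, -0.27, 0, -0.48, 0.6], [0.04, 0.48, -0.05, -0.27, 0, -0.47, 0.6], [0.02, 0.48, -0.04, -0.28, 0, -0.47, 0.6], [0, 0, 0, 0, 0, 0, 0.6], [0, 0, 0, 0, 0, 0, 0.6]]

```text
clock: 4.05
eef_pos: [443.8, 169.7, 229.2]
eef_rot: [-0.048, 0.965, 0.013, 0.259]
contact_force: [1.0, -0.8, 1.1]
gripper_width: 0.598
gripper_force: 0.0
```

Run:
```python
from h import *
T=tool(np.radians(5.65)); g=np.array([489.4,173.3,150.5]); zt=T.as_matrix()[:,2]
p,R=pose();print(p,R.inv().apply(g-p).round(1),(R.inv()*T).as_rotvec().round(4),sensors.observe()['gripper_width'])
plan(g+18.8*zt,T,7,.6)
```

```text
[443.75622907 169.67559268 229.15031136] [-0.3 -1.  91. ] [0.001  0.0002 0.0011] 0.5980359764962289
max 0.4 N 7
[[-0.0,-0.0,0.39,0.0,0.0,0.0,0.6],[-0.0,-0.01,0.39,0.0,0.0,0.0,0.6],[-0.0,-0.0,0.4,0.01,0.0,0.01,0.6],[-0.0,-0.0,0.39,-0.0,0.0,-0.0,0.6],[-0.01,-0.01,0.39,-0.0,0.0,-0.0,0.6],[0.0,-0.0,0.39,0.0,0.0,0.0,0.6],[0.0,-0.0,0.4,0.0,0.0,0.0,0.6]]
```

>>> servo_tool:
  commands:
    - [[0, -0.01, 0.39, 0, 0, 0, 0.6], [0, -0.01, 0.39, 0, 0, 0, 0.6], [0, 0, 0.4, 0, 0, 0, 0.6], [0, 0, 0.39, 0, 0, 0, 0.6], [0, 0, 0.39, 0, 0, 0, 0.6], [0, 0, 0.39, 0, 0, 0, 0.6], [0, 0, 0.39, 0, 0, 0, 0.6], [0, 0, 0, 0, 0, 0, 0.6], [0, 0, 0, 0, 0, 0, 0.6]]

```text
clock: 4.8
eef_pos: [494.9, 180.0, 155.7]
eef_rot: [-0.044, 0.968, -0.0, 0.246]
contact_force: [-0.8, 0.3, -0.3]
gripper_width: 0.6
gripper_force: 0.0
```

>>> servo_tool:
  commands:
    - [[0, 0, 0, 0, 0, 0, 0], [0, 0, 0, 0, 0, 0, 0], [0, 0, 0, 0, 0, 0, 0], [0, 0, 0, 0, 0, 0, 0], [0, 0, 0, 0, 0, 0, 0], [0, 0, 0, 0, 0, 0, 0], [0, 0, 0, 0, 0, 0, 0], [0, 0, 0, 0, 0, 0, 0]]

```text
clock: 5.47
eef_pos: [495.3, 179.0, 156.1]
eef_rot: [-0.044, 0.968, -0.002, 0.246]
contact_force: [5.2, -18.5, 6.2]
gripper_width: 0.127
gripper_force: 28.4
```

The arm stopped short: TCP z is 156, not 134, so only the finger tips hold the arm. I'll open and find what limits it.

>>> servo_tool:
  commands:
    - [[0, 0, 0, 0, 0, 0, 0.6], [0, 0, 0, 0, 0, 0, 0.6], [0, 0, 0, 0, 0, 0, 0.6], [0, 0, 0, 0, 0, 0, 0.6]]

```text
clock: 5.8
eef_pos: [495.1, 180.2, 155.9]
eef_rot: [-0.044, 0.968, -0.0, 0.246]
contact_force: [0.2, 1.0, 0.4]
gripper_width: 0.392
gripper_force: 0.0
```

Run:
```python
from h import *
o=sensors.observe();print(o['q'].round(3),o['joint_torque'].round(1),o['contact_force'],o['gripper_width'])
p,R=pose(o);print(p,R.as_matrix().round(3).tolist())
im,d,ci=grab('wrist');np.savez('wrist3.npz',im=im,d=d,P=pts(d,ci));cv2.imwrite('pics/w3.png',im[::-1,::-1])
```

```text
[ 0.386  0.057  2.349 -0.557  0.306 -0.777] [ -0.1 -39.4 -34.2  -0.4  -0.9  -0. ] [0.2327999  1.01196485 0.43631988] 0.39214306761715195
[495.14868864 180.20235958 155.93092353] [[-0.875, -0.085, 0.476], [-0.085, 0.996, 0.022], [-0.476, -0.022, -0.879]]
```

>>> servo_tool:
  commands:
    - [[0, 0, -0.39, 0, 0, 0, 0.6], [0, 0, -0.39, 0, 0, 0, 0.6], [0, 0, -0.39, 0, 0, 0, 0.6], [0, 0, 0, 0, 0, 0, 0.6], [0, 0, 0, 0, 0, 0, 0.6]]

```text
clock: 6.27
eef_pos: [473.2, 179.4, 197.6]
eef_rot: [-0.044, 0.968, 0.0, 0.247]
contact_force: [0.2, 0.5, 0.1]
gripper_width: 0.598
gripper_force: 0.0
```

```bash
cat > kin.py <<'E'
import numpy as np
from scipy.optimize import least_squares
from scipy.spatial.transform import Rotation as Ro
def rot(q,c=0):
    return Ro.from_euler('z',q[0])*Ro.from_euler('y',q[1]+q[2])*Ro.from_euler('z',c+q[3])*Ro.from_euler('y',q[4])*Ro.from_euler('z',q[5])
E
python3 - <<'E'
from h import *
from kin import *
import json
o=sensors.observe();p,R=pose(o)
data=[([1.09269484,.379400597,1.73479719,0,1.02850047,-.0332996],[301.017,631.52,213.286],[.220565807,.975371939,-.000537,-.00013]),
([.386,.057,2.349,-.557,.306,-.777],[495.149,180.202,155.931],Ro.from_matrix([[-0.875,-0.085,0.476],[-0.085,0.996,0.022],[-0.476,-0.022,-0.879]]).as_quat().tolist()),
(o['q'].tolist(),p.tolist(),R.as_quat().tolist())]
json.dump(data,open('data.json','w'))
for q,p,r in data:
    E=rot(q).inv()*Ro.from_quat(r);print(np.round(q,3),np.round(p,1),E.as_matrix().round(3).tolist())
E
```

```text
[ 1.093  0.379  1.735  0.     1.029 -0.033] [301.  631.5 213.3] [[0.0, -1.0, -0.0], [1.0, 0.0, -0.0], [0.0, -0.0, 1.0]]
[ 0.386  0.057  2.349 -0.557  0.306 -0.777] [495.1 180.2 155.9] [[0.001, -1.0, 0.0], [1.0, 0.001, 0.001], [-0.001, 0.0, 1.0]]
[ 0.406 -0.067  2.369 -0.443  0.403 -0.885] [473.2 179.4 197.6] [[-0.0, -1.0, -0.0], [1.0, -0.0, -0.0], [0.0, -0.0, 1.0]]
```

```bash
cat >> kin.py <<'E'
import json
def fk(q,k):
    r0,y0,h,L2,e,L3,d=k
    a=np.array([r0,y0,h])+Ro.from_euler('y',q[1]).apply([0,0,L2])+Ro.from_euler('y',q[1]+q[2]).apply([e,0,L3])
    R=rot(q); return Ro.from_euler('z',q[0]).apply(a)+R.apply([0,0,d]),R*Ro.from_euler('z',np.pi/2)
def fit():
    D=json.load(open('data.json'))
    f=lambda k:np.r_[np.concatenate([fk(q,k)[0]-p for q,p,_ in D]),0.003*(k-np.array([0,0,300,600,0,500,300]))]
    s=least_squares(f,[0,0,300,600,0,500,300]);return s.x,f(s.x)[:-7]
lo=np.array([-2.77,-.74,0,-1.06,.31,-3.08]);hi=np.array([2.77,2.19,2.66,4.2,2.87,3.08])
def ik(p,R,k,q0):
    def f(q):
        pp,RR=fk(q,k);return np.r_[(pp-p)/100,3*(R.inv()*RR).as_rotvec()]
    s=least_squares(f,q0);return s.x,np.abs(s.fun).max()
E
python3 - <<'E'
from h import *
from kin import *
k,res=fit();print(k.round(1),res.round(2))
q0=json.load(open('data.json'))[2][0]
for gx in (489.4,499.4):
  for L in (20,22,24,26,28,30,40,50,60):
    T=tool(np.radians(5.65),np.radians(L));
    for dz in (0,10):
        g=np.array([gx,173.3+(gx-489.4)*.1,150.5+dz])
        q,e=ik(g+T.apply([0,0,18.8]),T,k,q0);print(gx,L,dz,q.round(2),round(e,4))
e=np.array([.9426,-.3338]);
for L in (22,26,30):
    T=tool(np.radians(-19.5),np.radians(L));g=np.r_[np.array([681.7,-93.7])-60*e,201]
    q,er=ik(g+T.apply([0,0,18.8]),T,k,q0);print('upr',L,q.round(2),round(er,4))
E
```

```text
[ -1.4  23.4 321.  550.3  42.3 606.3 269.2] [-0.05  0.03  0.06  0.04 -0.02  0.12 -0.03 -0.03 -0.18]
489.4 20 0 [ 0.33  0.12  2.29 -0.21  0.39 -1.16] 0.0
489.4 20 10 [ 0.33  0.1   2.29 -0.2   0.42 -1.17] 0.0
489.4 22 0 [ 0.34  0.12  2.31 -0.26  0.35 -1.1 ] 0.0
489.4 22 10 [ 0.34  0.09  2.31 -0.24  0.38 -1.12] 0.0
489.4 24 0 [ 0.34  0.11  2.33 -0.32  0.31 -1.04] 0.0
489.4 24 10 [ 0.34  0.09  2.32 -0.3   0.34 -1.06] 0.0
489.4 26 0 [ 0.35  0.11  2.34 -0.41  0.28 -0.95] 0.0
489.4 26 10 [ 0.35  0.08  2.34 -0.38  0.3  -0.98] 0.0
489.4 28 0 [ 0.35  0.1   2.35 -0.52  0.24 -0.84] 0.0
489.4 28 10 [ 0.35  0.08  2.35 -0.47  0.26 -0.89] 0.0
489.4 30 0 [ 0.36  0.1   2.37 -0.67  0.21 -0.68] 0.0
489.4 30 10 [ 0.36  0.08  2.37 -0.61  0.23 -0.75] 0.0
489.4 40 0 [ 0.38  0.11  2.44 -2.    0.2   0.65] 0.0
489.4 40 10 [ 0.38  0.08  2.43 -1.86  0.19  0.52] 0.0
489.4 50 0 [ 0.41  0.16  2.49  0.61 -0.42 -1.93] 0.0
489.4 50 10 [ 0.41  0.13  2.49 -2.49  0.4   1.16] 0.0
489.4 60 0 [ 0.43  0.24  2.53  0.46 -0.7  -1.76] 0.0
489.4 60 10 [ 0.43  0.21  2.53  0.47 -0.67 -1.78] 0.0
499.4 20 0 [ 0.33  0.14  2.28 -0.2   
[... 372 characters left out ...]
7  0.3  -1.  ] 0.0
499.4 28 0 [ 0.35  0.12  2.34 -0.51  0.24 -0.86] 0.0
499.4 28 10 [ 0.35  0.1   2.33 -0.46  0.26 -0.9 ] 0.0
499.4 30 0 [ 0.35  0.12  2.35 -0.66  0.21 -0.7 ] 0.0
499.4 30 10 [ 0.35  0.09  2.35 -0.59  0.23 -0.77] 0.0
499.4 40 0 [ 0.37  0.12  2.42 -2.    0.19  0.65] 0.0
499.4 40 10 [ 0.37  0.1   2.42 -1.86  0.18  0.51] 0.0
499.4 50 0 [ 0.4   0.17  2.47  0.6  -0.41 -1.93] 0.0
499.4 50 10 [ 0.4   0.14  2.47 -2.51  0.39  1.17] 0.0
499.4 60 0 [ 0.42  0.25  2.51  0.45 -0.69 -1.76] 0.0
499.4 60 10 [ 0.42  0.22  2.51  0.46 -0.67 -1.78] 0.0
upr 22 [-0.12  0.2   2.09 -0.17  0.49 -1.22] 0.0
upr 26 [-0.12  0.18  2.12 -0.25  0.41 -1.14] 0.0
upr 30 [-0.11  0.17  2.15 -0.37  0.33 -1.02] 0.0
```

Run:
```python
from h import *
p,R=pose()
Q=[]
for n in ['side','scene']:
    im,d,ci=grab(n);P=pts(d,ci).reshape(-1,3);t=R.inv().apply(P-p);Q.append(t)
t=np.concatenate(Q);t=t[(np.abs(t[:,1])<130)&(np.abs(t[:,0])<150)&(t[:,2]>-420)&(t[:,2]<0)]
print(len(t))
for z0 in range(-400,0,20):
    b=t[(t[:,2]>=z0)&(t[:,2]<z0+20)]
    if len(b)>3: print(z0,len(b),'x',np.percentile(b[:,0],[1,10,90,99]).round(),'y',np.percentile(b[:,1],[1,99]).round())
```

```text
10230
-400 711 x [-28. -15.  75.  89.] y [-52.  44.]
-380 756 x [-38. -28.  80.  93.] y [-45.  50.]
-360 619 x [-46. -37.  83.  96.] y [-58.  56.]
-340 711 x [-52. -42.  77.  92.] y [-75.  63.]
-320 1143 x [-59. -42.  60.  84.] y [-69.  67.]
-300 945 x [-67. -52.  59.  79.] y [-64.  75.]
-280 733 x [-70. -57.  58.  74.] y [-15.  76.]
-260 498 x [-68. -54.  54.  69.] y [-18.  75.]
-240 370 x [-54. -36.  40.  59.] y [-24.  65.]
-220 230 x [-39. -33.  17.  31.] y [ 2. 45.]
-200 361 x [-37. -30.  27.  37.] y [-19.  42.]
-180 156 x [-38. -36.  31.  38.] y [-45.  39.]
-160 217 x [-22. -21.  21.  26.] y [-34.  22.]
-140 610 x [-36. -25.  24.  36.] y [-83.  94.]
-120 595 x [-38. -33.  29.  38.] y [-76.  94.]
-100 484 x [-38. -35.  32.  38.] y [-76.  87.]
-80 25 x [-29. -21.  19.  37.] y [-37.  84.]
-60 107 x [-17. -15.  14.  17.] y [-31.  45.]
-40 126 x [-17. -16.  13.  18.] y [-37.  46.]
-20 146 x [-17. -15.  17.  82.] y [-33.  43.]
```

```bash
cat > meas.py <<'E'
from h import *
im,d,ci=grab('wrist');P=pts(d,ci);z=P[...,2];hsv=cv2.cvtColor(im,cv2.COLOR_BGR2HSV)
m=(z>157)&(z<168)&(hsv[...,1]<60)&(np.abs(P[...,1]-172)<22)&(P[...,0]<560)&(P[...,0]>385)
q=P[m];r=cv2.minAreaRect(q[:,:2].astype(np.float32));print(len(q),np.median(q[:,2]),r)
E
python3 - <<'E'
import meas
from h import *
from kin import *
k,_=fit();q0=json.load(open('data.json'))[2][0]
T=tool(np.radians(5.6),np.radians(25))
for dz in (0,8.5,30,60,100):
    g=np.array([483.5,172.8,150+dz]);q,e=ik(g+T.apply([0,0,18.8]),T,k,q0);print(dz,q.round(3),e)
g=np.array([483.5,172.8,158.5])
s=plan(g+T.apply([0,0,-51]),T,4,.6)
plan(g+T.apply([0,0,18.8]),T,5,.6,s)
E
```

```text
2154 162.40296057701573 ((473.333251953125, 174.5931854248047), (149.2677459716797, 10.1912260055542), 10.751981735229492)
0 [ 0.349  0.1    2.343 -0.372  0.293 -0.984] 2.5579538487363606e-15
8.5 [ 0.349  0.082  2.341 -0.349  0.312 -1.009] 2.445960101127298e-15
30 [ 0.349  0.036  2.334 -0.301  0.362 -1.06 ] 5.684341886080802e-16
60 [ 0.349 -0.023  2.32  -0.253  0.432 -1.111] 7.987100564266214e-15
100 [ 0.349 -0.095  2.297 -0.211  0.525 -1.159] 1.8839093045980304e-11
max 0.19 N 4
[[0.04,-0.05,-0.08,-0.08,0.19,-0.01,0.6],[0.04,-0.04,-0.08,-0.08,0.18,-0.0,0.6],[0.04,-0.05,-0.08,-0.08,0.19,-0.01,0.6],[0.04,-0.05,-0.08,-0.08,0.18,-0.0,0.6]]
max 0.35 N 5
[[0.0,0.0,0.35,0.0,0.0,-0.0,0.6],[0.0,0.0,0.35,0.0,0.0,-0.0,0.6],[0.0,0.0,0.35,0.0,0.0,-0.0,0.6],[0.0,0.0,0.35,0.0,0.0,-0.0,0.6],[0.0,0.0,0.35,0.0,0.0,-0.0,0.6]]
```

Run:
```python
from h import *
from kin import *
k,_=fit();q0=json.load(open('data.json'))[2][0]
T=tool(np.radians(5.6),np.radians(24.6))
g=np.array([483,173.3,158.5]);q,e=ik(g+T.apply([0,0,18.8]),T,k,q0);print(q.round(3),e)
s=plan(g+T.apply([0,0,-51]),T,4,.6)
plan(g+T.apply([0,0,18.8]),T,5,.6,s)
```

```text
[ 0.35   0.082  2.338 -0.336  0.32  -1.021] 4.547473508864641e-15
max 0.21 N 4
[[0.04,-0.04,-0.08,-0.08,0.21,-0.01,0.6],[0.04,-0.05,-0.08,-0.08,0.2,-0.0,0.6],[0.04,-0.04,-0.08,-0.08,0.21,-0.01,0.6],[0.04,-0.04,-0.08,-0.08,0.21,-0.0,0.6]]
max 0.35 N 5
[[0.0,-0.0,0.35,0.0,-0.0,-0.0,0.6],[0.0,-0.0,0.35,0.0,-0.0,-0.0,0.6],[0.0,-0.0,0.35,0.0,-0.0,-0.0,0.6],[0.0,-0.0,0.35,0.0,-0.0,-0.0,0.6],[0.0,-0.0,0.34,0.0,-0.0,-0.0,0.6]]
```

>>> servo_tool:
  commands:
    - [[0.04, -0.04, -0.08, -0.08, 0.21, -0.01, 0.6], [0.04, -0.05, -0.08, -0.08, 0.2, 0, 0.6], [0.04, -0.04, -0.08, -0.08, 0.21, -0.01, 0.6], [0.04, -0.04, -0.08, -0.08, 0.21, 0, 0.6], [0, 0, 0.35, 0, 0, 0, 0.6], [0, 0, 0.35, 0, 0, 0, 0.6], [0, 0, 0.35, 0, 0, 0, 0.6], [0, 0, 0.35, 0, 0, 0, 0.6], [0, 0, 0.34, 0, 0, 0, 0.6], [0, 0, 0, 0, 0, 0, 0.6], [0, 0, 0, 0, 0, 0, 0.6]]

```text
clock: 7.33
eef_pos: [490.5, 174.0, 141.3]
eef_rot: [-0.048, 0.976, 0.01, 0.212]
contact_force: [0.4, -1.1, -0.6]
gripper_width: 0.601
gripper_force: 0.0
```

Run:
```python
from h import *
T=tool(np.radians(5.6),np.radians(24.6));g=np.array([483,173.3,158.5])
o=sensors.observe();p,R=pose(o);print(p,o['q'].round(3),R.inv().apply(g+T.apply([0,0,18.8])-p).round(1),np.degrees((R.inv()*T).as_rotvec()).round(2),o['contact_force'])
import meas
```

```text
[490.45507906 173.96823332 141.28234522] [ 0.35   0.082  2.339 -0.334  0.321 -1.022] [-0.4  0.1  0. ] [-0.02 -0.1  -0.01] [ 0.42451911 -1.07500027 -0.62222411]
3216 163.31357231063362 ((471.9111633300781, 174.49925231933594), (145.58154296875, 9.988212585449219), 10.802237510681152)
```

>>> servo_tool:
  commands:
    - [[0, 0, 0, 0, 0, 0, 0.3], [0, 0, 0, 0, 0, 0, 0.2], [0, 0, 0, 0, 0, 0, 0], [0, 0, 0, 0, 0, 0, 0], [0, 0, 0, 0, 0, 0, 0], [0, 0, 0, 0, 0, 0, 0], [0, 0, 0, 0, 0, 0, 0], [0, 0, 0, 0, 0, 0, 0], [0, 0, 0, 0, 0, 0, 0]]

```text
clock: 8.13
eef_pos: [490.9, 174.3, 142.5]
eef_rot: [-0.048, 0.976, 0.011, 0.213]
contact_force: [-3.3, -0.8, 4.0]
gripper_width: 0.106
gripper_force: 30.0
```

Run:
```python
from h import *
p,R=pose();print(p,sensors.observe()['contact_force'])
import meas
# straight up 90 mm
plan(p+[0,0,90],R,7,0)
```

```text
[490.93037317 174.28130407 142.5189854 ] [-3.33388916 -0.81787292  3.95349364]
3558 162.3554141304927 ((473.1854248046875, 174.57769775390625), (148.00473022460938, 31.155258178710938), 12.84203052520752)
max 0.3 N 7
[[-0.13,0.0,-0.29,0.0,0.0,-0.0,0],[-0.14,0.0,-0.29,0.0,0.0,-0.0,0],[-0.13,0.0,-0.3,0.0,0.0,-0.0,0],[-0.14,0.0,-0.29,0.0,0.0,-0.0,0],[-0.13,0.0,-0.29,0.0,0.0,-0.0,0],[-0.13,0.0,-0.29,0.0,0.0,-0.0,0],[-0.14,0.0,-0.3,0.0,0.0,-0.0,0]]
```

Opening 0.106 (9.7 mm) matches the 10 mm plate, and forces are low. Now straight up, slowly at first.

>>> servo_tool:
  commands:
    - [[-0.07, 0, -0.15, 0, 0, 0, 0], [-0.07, 0, -0.15, 0, 0, 0, 0], [-0.07, 0, -0.15, 0, 0, 0, 0], [-0.07, 0, -0.15, 0, 0, 0, 0], [-0.13, 0, -0.29, 0, 0, 0, 0], [-0.14, 0, -0.29, 0, 0, 0, 0], [-0.13, 0, -0.3, 0, 0, 0, 0], [-0.14, 0, -0.29, 0, 0, 0, 0], [-0.14, 0, -0.3, 0, 0, 0, 0], [0, 0, 0, 0, 0, 0, 0], [0, 0, 0, 0, 0, 0, 0]]

```text
clock: 9.1
eef_pos: [491.6, 174.4, 234.5]
eef_rot: [-0.048, 0.976, 0.011, 0.214]
contact_force: [-0.0, -0.1, -3.1]
gripper_width: 0.109
gripper_force: 30.0
```

Run:
```python
from h import *
o=sensors.observe();p,R=pose(o);print(p,o['q'].round(3),R.as_matrix().round(3).tolist(),o['contact_force'],o['gripper_width'])
im,d,ci=grab('wrist');np.savez('wrist4.npz',im=im,d=d,P=pts(d,ci))
im2,d2,ci2=grab('side');np.savez('side4.npz',im=im2,d=d2,P=pts(d2,ci2))
a=cv2.resize(im2[150:330,230:450],None,fx=2,fy=2);b=im[::-1,::-1][:360,150:500];cv2.imwrite('pics/c4.png',np.hstack([a,b]))
```

```text
[491.55633362 174.3918072  234.49915962] [ 0.35  -0.095  2.293 -0.205  0.533 -1.164] [[-0.904, -0.098, 0.416], [-0.088, 0.995, 0.042], [-0.419, 0.001, -0.908]] [-0.03864696 -0.13577385 -3.05379092] 0.1092362393719562
```

View pics/c4.png

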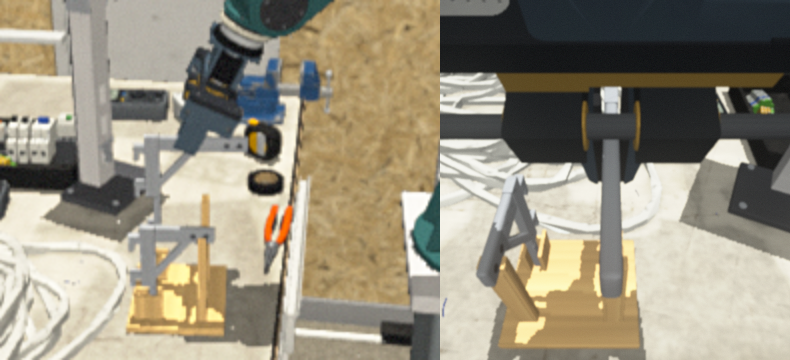

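The long bracket is held level and clear of the rack. The crop shows its claws at (140,160), and the short bracket undisturbed. Next I'll measure the bracket's pose in the hand and its tilt.

Run:
```python
from h import *
p,R=pose()
D=np.load('wrist4.npz');P=D['P'];hsv=cv2.cvtColor(D['im'],cv2.COLOR_BGR2HSV);z=P[...,2]
B=Ro.from_euler('z',np.radians(5.6)).as_matrix()
def inb(P): return (P-p)@B   # bench-levelled frame aligned to tool yaw, origin TCP
Q=inb(P)
m=(hsv[...,1]<60)&(np.abs(Q[...,1])<15)&(Q[...,0]<0)&(Q[...,0]>-130)&(Q[...,2]>-30)&(Q[...,2]<40)
q=Q[m];print(len(q),q.min(0),q.max(0))
q=q[q[:,0]<-30]
top=q[q[:,2]>np.percentile(q[:,2],40)]
print('yaw',np.degrees(np.polyfit(q[:,0],q[:,1],1)[0]),np.median(q[:,1]),'pitch',np.degrees(np.polyfit(top[:,0],top[:,2],1)[0]))
for x0 in range(-110,-20,10):
    b=q[(q[:,0]>=x0)&(q[:,0]<x0+10)]
    if len(b): print(x0,len(b),np.percentile(b[:,2],[50,90]).round(1),np.percentile(b[:,1],[2,50,98]).round(1))
print('end x',np.percentile(q[:,0],[0,.5,2]))
D=np.load('side4.npz');P=D['P'];hsv=cv2.cvtColor(D['im'],cv2.COLOR_BGR2HSV);Q=inb(P)
m=(hsv[...,1]<40)&(np.abs(Q[...,1])<25)&(Q[...,0]<100)&(Q[...,0]>-115)&(Q[...,2]>-140)&(Q[...,2]<40)
q=Q[m];print('side',len(q),np.percentile(q,[0.5,99.5],axis=0).round(1).tolist())
a=q[(q[:,0]<-25)&(q[:,2]>-10)]
for x0 in range(-110,100,10):
    b=q[(q[:,0]>=x0)&(q[:,0]<x0+10)]
    if len(b): print(x0,len(b),'z',np.percentile(b[:,2],[0,98,100]).round(1),'y',np.percentile(b[:,1],[10,50,90]).round(1))
for z0 in range(-140,40,10):
    b=q[(q[:,2]>=z0)&(q[:,2]<z0+10)&(q[:,0]>10)]
    if len(b): print('z',z0,len(b),'x',np.percentile(b[:,0],[0,5,95,100]).round(1),'y',np.median(b[:,1]).round(1))
```

```text
4304 [-91.83486917 -14.82489343  -6.68016059] [-2.47353565 14.97833119 39.95620791]
yaw 0.09764635390417759 0.5396913445088972 pitch 9.136951029671962
-100 422 [11.8 19. ] [-3.3  0.5  4.7]
-90 543 [20.2 21. ] [-4.   0.5  5.1]
-80 432 [20.3 21.1] [-3.8  0.5  5.2]
-70 392 [20.3 21.1] [-4.1  0.5  5.6]
-60 326 [20.3 21.1] [-3.9  1.   5.4]
-50 293 [20.3 21.1] [-4.1  0.5  5.5]
-40 596 [28.9 38. ] [-10.6   0.5  12.2]
end x [-91.83486917 -91.56472812 -91.36837696]
side 720 [[-90.7, -10.5, -125.6], [73.0, 15.8, 32.9]]
-100 8 z [-0.3 20.6 21. ] y [1.3 2.4 5.1]
-90 24 z [-1.9 21.8 22.2] y [1.3 3.2 6.1]
-80 31 z [-1.1 21.4 21.6] y [-1.1  3.9  6.3]
-70 20 z [-4.  19.6 20.4] y [0.9 4.6 8.1]
-60 31 z [-1.1 22.2 22.4] y [0.6 3.6 6.5]
-50 23 z [-2.2 20.1 20.7] y [-0.2  3.4  6.5]
-40 36 z [-2.4 35.9 37.6] y [ 1.3  5.2 14.1]
-30 14 z [-3.4 22.  23.1] y [ 1.5  5.4 12.6]
-20 4 z [-6.5  3.5  3.7] y [ 9.3 13.8 14.9]
-10 11 z [-18.5  -5.8  -5.5] y [0.2 3.8 6.8]
0 28 z [-30.2  35.3  39.6] y [-10.2   1.8   8.3]
10 42 z [-39.7  20.9  21.3] y [-1.3  4.4  7.5]
20 44 z [-54.1  22.2  22.2] y [0.7 4.  6.5]
30 103 z
[... 155 characters left out ...]
8.2   8.5] y [-1.7  3.3  7.2]
70 21 z [-77.9   6.8   6.9] y [-0.3  2.5  5.2]
z -130 14 x [36.  36.3 54.4 54.8] y 2.1
z -120 14 x [35.9 36.  49.1 50.5] y 2.6
z -110 12 x [35.6 35.7 44.6 44.7] y 3.3
z -100 13 x [35.5 35.8 44.3 44.4] y 3.1
z -90 12 x [35.5 35.5 44.2 44.2] y 1.6
z -80 28 x [35.8 37.8 70.9 73.5] y 2.1
z -70 32 x [37.6 37.8 72.  73.7] y 3.7
z -60 48 x [28.8 34.5 72.1 73.2] y 3.3
z -50 32 x [22.2 24.  54.3 54.8] y 5.0
z -40 44 x [10.4 13.8 54.7 58. ] y 4.6
z -30 28 x [10.2 10.6 57.1 57.6] y 3.4
z -20 34 x [36.2 36.3 71.5 71.9] y 4.7
z -10 42 x [30.3 36.2 70.8 71.2] y 3.4
z 0 64 x [12.7 16.2 67.9 71.3] y 3.3
z 10 52 x [10.8 12.3 53.1 55.9] y 4.1
z 20 21 x [15.2 15.7 55.6 56.2] y 1.9
```

```bash
cat > tgt.py <<'E'
from h import *
from kin import *
S=np.array([681.7,-93.7,166.5]);yaw=np.radians(-19.5);U=Ro.from_euler('z',yaw)
T=tool(yaw,np.radians(24.7)); off=np.array([57.8,0.5,-7.8])
def tcp(hx,hy,hz): return S+U.apply(np.array([hx,hy,hz])-off)
def hook():
    o=sensors.observe();p,R=pose(o);return U.inv().apply(p-S)+off,o
E
python3 - <<'E'
from tgt import *
k,_=fit();q0=json.load(open('data.json'))[2][0]
for a in [(-80,0,45),(-40,0,19),(0,0,19),(0,0,0)]:
    q,e=ik(tcp(*a),T,k,q0);print(a,tcp(*a).round(1),q.round(3),round(e,5))
s=plan(tcp(-80,0,45),T,12,0)
s=plan(tcp(-40,0,19),T,3,0,s)
E
```

```text
(-80, 0, 45) [551.6 -48.2 219.3] [-0.076 -0.008  2.244 -0.23   0.499 -1.127] 0.0
(-40, 0, 19) [589.3 -61.5 193.3] [-0.098  0.102  2.187 -0.236  0.444 -1.136] 0.0
(0, 0, 19) [627.  -74.9 193.3] [-0.116  0.164  2.114 -0.215  0.451 -1.173] 0.0
(0, 0, 0) [627.  -74.9 174.3] [-0.116  0.194  2.121 -0.233  0.414 -1.153] 0.0
max 0.47 N 12
[[-0.06,-0.47,0.06,0.19,-0.0,0.41,0],[-0.08,-0.47,0.07,0.19,-0.0,0.42,0],[-0.09,-0.47,0.07,0.19,-0.01,0.41,0],[-0.11,-0.46,0.08,0.19,0.0,0.42,0],[-0.12,-0.46,0.09,0.19,0.0,0.41,0],[-0.14,-0.45,0.09,0.19,-0.0,0.42,0],[-0.15,-0.44,0.11,0.19,-0.0,0.41,0],[-0.17,-0.44,0.1,0.19,-0.0,0.42,0],[-0.18,-0.43,0.12,0.2,-0.01,0.41,0],[-0.2,-0.42,0.12,0.19,0.0,0.42,0],[-0.21,-0.41,0.13,0.19,0.0,0.41,0],[-0.22,-0.41,0.13,0.19,-0.0,0.41,0]]
max 0.34 N 3
[[-0.21,0.0,0.34,-0.0,-0.0,0.0,0],[-0.22,0.0,0.34,-0.0,-0.0,0.0,0],[-0.21,0.0,0.33,-0.0,-0.0,0.0,0]]
```

>>> servo_tool:
  commands:
    - [[-0.06, -0.47, 0.06, 0.19, 0, 0.41, 0], [-0.08, -0.47, 0.07, 0.19, 0, 0.42, 0], [-0.09, -0.47, 0.07, 0.19, -0.01, 0.41, 0], [-0.11, -0.46, 0.08, 0.19, 0, 0.42, 0], [-0.12, -0.46, 0.09, 0.19, 0, 0.41, 0], [-0.14, -0.45, 0.09, 0.19, 0, 0.42, 0], [-0.15, -0.44, 0.11, 0.19, 0, 0.41, 0], [-0.17, -0.44, 0.1, 0.19, 0, 0.42, 0], [-0.18, -0.43, 0.12, 0.2, -0.01, 0.41, 0], [-0.2, -0.42, 0.12, 0.19, 0, 0.42, 0], [-0.21, -0.41, 0.13, 0.19, 0, 0.41, 0], [-0.22, -0.41, 0.13, 0.19, 0, 0.41, 0]]

```text
clock: 10.2
eef_pos: [551.4, -48.9, 218.7]
eef_rot: [0.166, 0.963, -0.036, 0.21]
contact_force: [-0.9, -0.2, -2.5]
gripper_width: 0.11
gripper_force: 30.0
```

>>> servo_tool:
  commands:
    - [[-0.15, 0, 0.26, 0, 0, 0, 0], [-0.17, 0, 0.25, 0, 0, 0, 0], [-0.16, 0, 0.25, 0, 0, 0, 0], [-0.16, 0, 0.25, 0, 0, 0, 0], [0, 0, 0, 0, 0, 0, 0], [0, 0, 0, 0, 0, 0, 0], [0, 0, 0, 0, 0, 0, 0]]

```text
clock: 10.78
eef_pos: [589.0, -61.2, 193.5]
eef_rot: [0.165, 0.963, -0.036, 0.21]
contact_force: [0.7, -0.5, -2.8]
gripper_width: 0.108
gripper_force: 30.0
```

Run:
```python
from tgt import *
h,o=hook();p,R=pose(o);print(h.round(1),np.degrees((R.inv()*T).as_rotvec()).round(2),o['q'].round(3),o['contact_force'],o['clock'])
ims=[]
for n in ['side','scene']:
    im,d,ci=grab(n);np.savez(n+'5.npz',im=im,d=d,P=pts(d,ci))
    # project hook/seat
    f=200/np.tan(np.radians(ci['fovy'])/2)
    def pr(X):
        c=np.array(ci['R'])@X+ci['t'];return c[:2]/c[2]*f+[ci['cx'],ci['cy']]
    hk=p+U.apply(off);print(n,'hook',pr(hk).round(1),'seat',pr(S).round(1))
    c=pr(hk).astype(int);x0,y0=max(c[0]-65,0),max(c[1]-65,0);ims.append(cv2.resize(im[y0:y0+130,x0:x0+130],(400,400),interpolation=cv2.INTER_CUBIC))
cv2.imwrite('pics/c5.png',np.hstack(ims))
```

```text
[-40.4   0.2  19.2] [-0.   -0.04  0.02] [-0.097  0.101  2.187 -0.236  0.445 -1.136] [ 0.68218496 -0.50908175 -2.82421347] 10.7833
side hook [290.3 199.6] seat [280.9 202.4]
scene hook [310.6 194.3] seat [303.9 194.5]
```

View pics/c5.png

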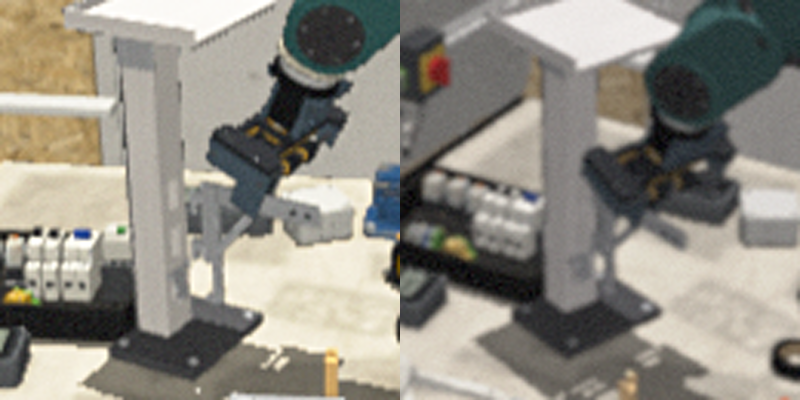

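Both views show the claws facing the slots about 25 mm from the face, with the hand clear of the shelf. Moving in gently.

>>> servo_tool:
  commands:
    - [[-0.11, 0, 0.05, 0, 0, 0, 0], [-0.12, 0, 0.05, 0, 0, 0, 0], [-0.11, 0, 0.05, 0, 0, 0, 0], [-0.11, 0, 0.05, 0, 0, 0, 0], [-0.12, 0, 0.05, 0, 0, 0, 0], [-0.11, 0, 0.05, 0, 0, 0, 0], [0, 0, 0, 0, 0, 0, 0], [0, 0, 0, 0, 0, 0, 0]]

```text
clock: 11.55
eef_pos: [617.8, -71.4, 194.4]
eef_rot: [0.165, 0.963, -0.036, 0.211]
contact_force: [-0.7, 1.0, -2.8]
gripper_width: 0.107
gripper_force: 30.0
```

Run:
```python
from tgt import *
h,o=hook();p,R=pose(o);print(h.round(1),np.degrees((R.inv()*T).as_rotvec()).round(2),o['contact_force'].round(1),o['torque'].round(2))
im,d,ci=grab('side');P=pts(d,ci)
Q=U.inv().apply(P.reshape(-1,3)-S).reshape(P.shape)
hsv=cv2.cvtColor(im,cv2.COLOR_BGR2HSV)
# bracket spine lateral vs upright left face; housing gap to shelf
v,u=np.mgrid[0:400,0:640]
m=(Q[...,0]>-60)&(Q[...,0]<-14)&(np.abs(Q[...,1])<15)&(Q[...,2]>-60)&(Q[...,2]<30)&(hsv[...,1]<40)
b=Q[m];print(len(b),np.percentile(b,[2,50,98],axis=0).round(1).tolist())
m=(Q[...,0]>-30)&(Q[...,0]<70)&(Q[...,1]>15)&(Q[...,1]<40)&(Q[...,2]>20)&(Q[...,2]<200)
b=Q[m];print('upright left face y',np.percentile(b,[2,50,98],axis=0).round(1).tolist())
g=cv2.resize(im[110:250,240:380],(560,560),interpolation=cv2.INTER_CUBIC);cv2.imwrite('pics/c6.png',g)
```

```text
[-9.8  0.2 20.1] [0.   0.02 0.  ] [-0.7  1.  -2.8] [0.21 0.53 0.  ]
152 [[-56.5, -5.2, -55.9], [-28.5, 3.3, -10.4], [-15.5, 9.0, 29.3]]
upright left face y [[-2.6, 16.6, 23.1], [19.5, 22.8, 112.0], [46.0, 29.3, 197.0]]
```

View pics/c6.png

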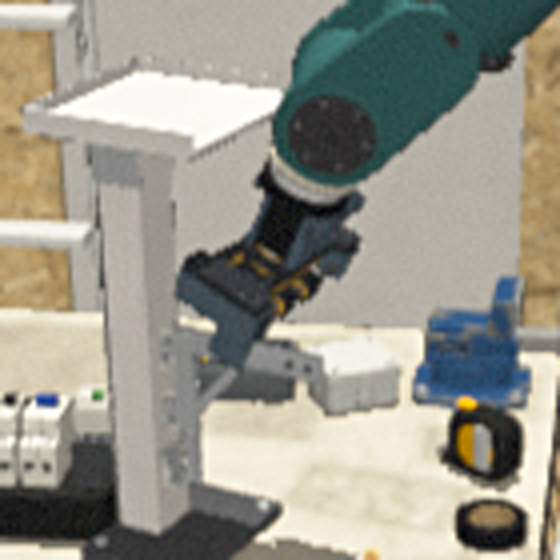

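The claws have passed into the slots without contact force, and the wrist housing clears the shelf edge (290,110) by only a few mm. I'll push the rest in small steps and watch the force.

>>> servo_tool:
  commands:
    - [[-0.05, 0, 0.02, 0, 0, 0, 0], [-0.05, 0, 0.02, 0, 0, 0, 0], [-0.05, 0, 0.02, 0, 0, 0, 0], [0, 0, 0, 0, 0, 0, 0]]

```text
clock: 11.93
eef_pos: [623.7, -73.5, 194.7]
eef_rot: [0.165, 0.963, -0.036, 0.211]
contact_force: [-4.6, 1.3, -0.3]
gripper_width: 0.107
gripper_force: 30.0
```

Run:
```python
from tgt import *
h,o=hook();p,R=pose(o);print(h.round(1),np.degrees((R.inv()*T).as_rotvec()).round(2),U.inv().apply(o['contact_force']).round(1),o['torque'].round(2))
im,d,ci=grab('side');P=pts(d,ci);Q=U.inv().apply(P.reshape(-1,3)-S).reshape(P.shape)
hsv=cv2.cvtColor(im,cv2.COLOR_BGR2HSV)
m=(hsv[...,0]>75)&(hsv[...,0]<100)&(hsv[...,1]>100)&(Q[...,2]>215)&(Q[...,2]<290)&(np.abs(Q[...,1])<110)&(Q[...,0]>-250)
print('housing x max',np.percentile(Q[m][:,0],[90,98,100]),m.sum())
m=(hsv[...,1]<30)&(hsv[...,2]>200)&(Q[...,2]>225)&(Q[...,2]<275)&(np.abs(Q[...,1])<95)&(np.abs(Q[...,0])<120)
print('shelf x min',np.percentile(Q[m][:,0],[0,2,10,98]),np.percentile(Q[m][:,1],[2,98]),np.percentile(Q[m][:,2],[2,98]))
```

```text
[-3.6  0.2 20.4] [-0.   -0.02  0.  ] [-4.7 -0.3 -0.3] [ 0.4   1.31 -0.03]
housing x max [-162.27273428 -155.88433504 -154.58272296] 182
shelf x min [-97.45312688 -95.27567138 -85.1425611   62.9284749 ] [-79.8282567   85.04787139] [242.00458647 257.20451188]
```

>>> servo_tool:
  commands:
    - [[-0.04, 0, 0.02, 0, 0, 0, 0], [-0.04, 0, 0.02, 0, 0, 0, 0], [0, 0, 0, 0, 0, 0, 0], [0, 0, 0, 0, 0, 0, 0]]

```text
clock: 12.32
eef_pos: [627.0, -74.6, 194.7]
eef_rot: [0.165, 0.963, -0.036, 0.211]
contact_force: [-4.0, 1.8, -0.0]
gripper_width: 0.11
gripper_force: 30.0
```

Run:
```python
from tgt import *
h,o=hook();p,R=pose(o);print(h.round(1),np.degrees((R.inv()*T).as_rotvec()).round(2),U.inv().apply(o['contact_force']).round(1),o['torque'].round(2))
```

```text
[-0.1  0.2 20.4] [0.   0.   0.01] [-4.3  0.3 -0. ] [ 0.49  1.43 -0.09]
```

>>> servo_tool:
  commands:
    - [[-0.04, 0, 0.02, 0, 0, 0, 0], [0, 0, 0, 0, 0, 0, 0], [0, 0, 0, 0, 0, 0, 0]]

```text
clock: 12.57
eef_pos: [627.4, -74.8, 194.1]
eef_rot: [0.165, 0.963, -0.036, 0.21]
contact_force: [-18.7, 6.9, 10.2]
gripper_width: 0.106
gripper_force: 30.0
```

Run:
```python
from tgt import *
h,o=hook();p,R=pose(o);print(h.round(1),U.inv().apply(o['contact_force']).round(1),o['torque'].round(2))
im,d,ci=grab('side');P=pts(d,ci);Q=U.inv().apply(P.reshape(-1,3)-S).reshape(P.shape)
hsv=cv2.cvtColor(im,cv2.COLOR_BGR2HSV)
m=(Q[...,0]>-120)&(Q[...,0]<-3)&(np.abs(Q[...,1]-2)<14)&(Q[...,2]>-115)&(Q[...,2]<60)&(hsv[...,1]<45)
for z0 in range(-115,55,8):
    b=Q[m&(Q[...,2]>=z0)&(Q[...,2]<z0+8)]
    if len(b):print(z0,len(b),'x',np.percentile(b[:,0],[1,50,99]).round(1),'y',np.median(b[:,1]).round(1))
for x0 in range(-155,-3,10):
    b=Q[(Q[...,0]>=x0)&(Q[...,0]<x0+10)&(np.abs(Q[...,1]-2)<12)&(Q[...,2]>-20)&(Q[...,2]<60)&(hsv[...,1]<45)]
    if len(b):print('x',x0,len(b),'ztop',np.percentile(b[:,2],[2,50,98]).round(1))
```

```text
[ 0.3  0.2 19.8] [-20.    0.3  10.2] [0.98 2.6  0.09]
-115 1 x [-4.8 -4.8 -4.8] y 9.8
-107 8 x [-23.7  -8.   -4.3] y 6.3
-99 13 x [-28.4 -14.7  -3.8] y 5.9
-91 12 x [-26.4 -20.7  -5.7] y 5.2
-83 9 x [-25.1 -19.6  -4.5] y 2.9
-75 10 x [-24.4 -17.7  -3.5] y 0.2
-67 9 x [-24.9 -20.9 -17.1] y 2.4
-59 9 x [-25.1 -20.   -5.7] y 1.1
-51 13 x [-26.5 -14.8  -3.4] y 3.5
-43 11 x [-22.7 -11.9  -3.4] y 2.9
-35 14 x [-31.6 -21.9  -8.1] y 3.5
-27 14 x [-33.8 -19.7  -5.2] y 3.2
-19 25 x [-44.9 -20.7  -3.3] y 2.9
-11 21 x [-48.3 -20.4  -7.5] y 4.8
-3 21 x [-57.3 -20.2  -3.6] y 3.3
5 20 x [-64.1 -21.1  -4.6] y 3.3
13 16 x [-71.6 -20.2  -6.3] y 3.1
21 24 x [-114.5  -35.    -4. ] y 3.3
29 48 x [-118.1  -78.9   -4.8] y 3.6
37 47 x [-115.9  -81.7   -3.7] y 3.7
45 30 x [-116.6  -85.1   -9.3] y 1.1
53 2 x [-86.6 -69.4 -52.2] y 0.3
x -155 15 ztop [29.9 37.6 47.9]
x -145 20 ztop [28.  40.9 50.5]
x -135 19 ztop [26.4 38.9 50.6]
x -125 16 ztop [26.2 38.5 49.5]
x -115 18 ztop [25.  39.3 48.3]
x -105 19 ztop [29.3 38.  48.5]
x -95 17 ztop [25.5 43.2 49.2]
x -85 16 ztop [24.6 36.1 47.8]
x -75 2 ztop [17.8 18.9 19.9]
x -65 9 ztop [ 4.  12.2 19.1]
x -55 16 ztop [-12.1   1.7  52.6]
x -45 18 ztop [-15.3  29.6  47.2]
x -35 22 ztop [-18.6  34.6  47. ]
x -25 57 ztop [-17.8   9.7  45.8]
x -15 40 ztop [-13.9  16.1  46.2]
x -5 59 ztop [-17.9  26.6  57.7]
```

>>> servo_tool:
  commands:
    - [[0.02, 0, -0.01, 0, 0, 0, 0], [0.042, 0, 0.091, 0, 0, 0, 0], [0.042, 0, 0.091, 0, 0, 0, 0], [0, 0, 0, 0, 0, 0, 0], [0, 0, 0, 0, 0, 0, 0]]

```text
clock: 13.03
eef_pos: [627.8, -74.9, 186.3]
eef_rot: [0.165, 0.963, -0.036, 0.211]
contact_force: [0.3, 0.9, -5.8]
gripper_width: 0.107
gripper_force: 30.0
```

Run:
```python
from tgt import *
h,o=hook();p,R=pose(o);print(h.round(1),np.degrees((R.inv()*T).as_rotvec()).round(2),U.inv().apply(o['contact_force']).round(1),o['torque'].round(2))
```

```text
[ 0.7  0.2 12. ] [ 0.01 -0.01  0.02] [ 0.   1.  -5.8] [0.35 1.12 0.03]
```

>>> servo_tool:
  commands:
    - [[0.042, 0, 0.091, 0, 0, 0, 0], [0.042, 0, 0.091, 0, 0, 0, 0], [0, 0, 0, 0, 0, 0, 0], [0, 0, 0, 0, 0, 0, 0]]

```text
clock: 13.37
eef_pos: [628.0, -75.0, 178.5]
eef_rot: [0.165, 0.963, -0.036, 0.211]
contact_force: [-2.0, 0.6, -4.1]
gripper_width: 0.107
gripper_force: 30.0
```

Run:
```python
from tgt import *
h,o=hook();p,R=pose(o);print(h.round(1),np.degrees((R.inv()*T).as_rotvec()).round(2),U.inv().apply(o['contact_force']).round(1),o['torque'].round(2))
```

```text
[0.9 0.2 4.2] [0.01 0.02 0.01] [-2.1 -0.1 -4.1] [ 0.32  0.85 -0.03]
```

>>> servo_tool:
  commands:
    - [[0.025, 0, 0.055, 0, 0, 0, 0], [0.021, 0, 0.045, 0, 0, 0, 0], [0, 0, 0, 0, 0, 0, 0], [0, 0, 0, 0, 0, 0, 0]]

```text
clock: 13.7
eef_pos: [627.9, -74.9, 174.7]
eef_rot: [0.165, 0.963, -0.036, 0.211]
contact_force: [-8.6, 3.0, 5.4]
gripper_width: 0.106
gripper_force: 30.0
```

Run:
```python
from tgt import *
h,o=hook();p,R=pose(o);print(h.round(1),np.degrees((R.inv()*T).as_rotvec()).round(2),U.inv().apply(o['contact_force']).round(1),o['torque'].round(2))
```

```text
[0.8 0.3 0.4] [0.01 0.04 0.01] [-9.1 -0.   5.4] [ 0.41  1.15 -0.07]
```

>>> servo_tool:
  commands:
    - [[0.015, 0, 0.032, 0, 0, 0, 0], [0, 0, 0, 0, 0, 0, 0], [0, 0, 0, 0, 0, 0, 0]]

```text
clock: 13.95
eef_pos: [628.1, -74.9, 174.1]
eef_rot: [0.165, 0.963, -0.036, 0.211]
contact_force: [-18.1, 4.7, 18.8]
gripper_width: 0.109
gripper_force: 30.0
```

Run:
```python
from tgt import *
h,o=hook();p,R=pose(o);print(h.round(1),np.degrees((R.inv()*T).as_rotvec()).round(2),U.inv().apply(o['contact_force']).round(1),o['torque'].round(2))
im,d,ci=grab('side');cv2.imwrite('pics/c7.png',np.hstack([cv2.resize(im[150:270,235:355],(400,400),interpolation=cv2.INTER_CUBIC),cv2.resize(grab('scene')[0][120:240,250:370],(400,400),interpolation=cv2.INTER_CUBIC)]))
```

```text
[ 1.   0.3 -0.2] [ 0.01  0.08 -0.  ] [-18.6  -1.6  18.8] [ 0.44  1.96 -0.14]
```

View pics/c7.png

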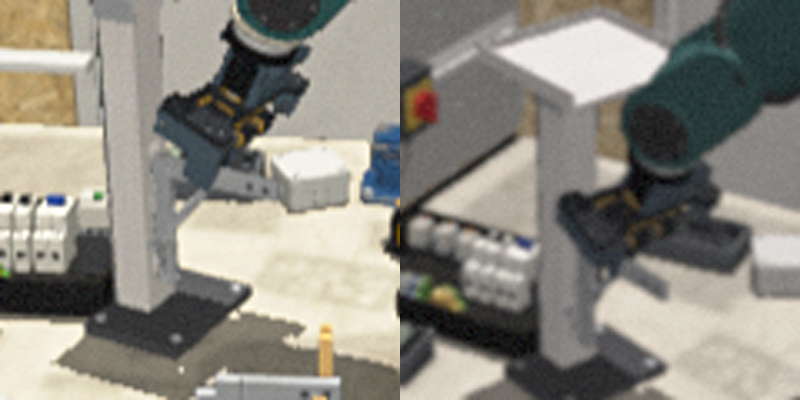

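The descent ended in a stiff stop at hook z about 0. I'll relieve the push against the face, then press straight down once more and see whether it's really home.

>>> servo_tool:
  commands:
    - [[0.025, 0, -0.011, 0, 0, 0, 0], [0, 0, 0, 0, 0, 0, 0], [0, 0, 0, 0, 0, 0, 0]]

```text
clock: 14.3
eef_pos: [627.7, -74.6, 173.9]
eef_rot: [0.165, 0.963, -0.036, 0.212]
contact_force: [-8.2, 1.5, 9.8]
gripper_width: 0.11
gripper_force: 30.0
```

Run:
```python
from tgt import *
h,o=hook();print(h.round(1),U.inv().apply(o['contact_force']).round(1),o['torque'].round(2))
```

```text
[ 0.6  0.4 -0.4] [-8.3 -1.3  9.8] [ 0.08  0.53 -0.12]
```

>>> servo_tool:
  commands:
    - [[0.012, 0, 0.026, 0, 0, 0, 0], [0, 0, 0, 0, 0, 0, 0], [0, 0, 0, 0, 0, 0, 0]]

```text
clock: 14.55
eef_pos: [627.8, -74.6, 173.4]
eef_rot: [0.165, 0.962, -0.036, 0.212]
contact_force: [-15.5, 4.7, 23.1]
gripper_width: 0.109
gripper_force: 30.0
```

Run:
```python
from tgt import *
h,o=hook();print(h.round(1),U.inv().apply(o['contact_force']).round(1),o['torque'].round(2))
```

```text
[ 0.6  0.5 -0.9] [-16.2  -0.7  23.1] [ 0.22  1.31 -0.18]
```

>>> servo_tool:
  commands:
    - [[0.0, 0, -0.025, 0, 0, 0, 0], [0, 0, 0, 0, 0, 0, 0.4], [0, 0, 0, 0, 0, 0, 0.4], [0, 0, 0, 0, 0, 0, 0.4], [0, 0, 0, 0, 0, 0, 0.4], [0, 0, 0, 0, 0, 0, 0.4], [0, 0, 0, 0, 0, 0, 0.4]]

```text
clock: 15.13
eef_pos: [626.6, -74.4, 172.5]
eef_rot: [0.165, 0.963, -0.036, 0.211]
contact_force: [1.2, 0.3, 0.9]
gripper_width: 0.399
gripper_force: 0.0
```

>>> servo_tool:
  commands:
    - [[0.1, 0, -0.2, 0, 0, 0, 0.4], [0.2, 0, -0.35, 0, 0, 0, 0.4], [0.2, 0, -0.5, 0, 0, 0, 0.4], [0.45, 0, -0.5, 0, 0, 0, 0.4], [0.45, 0, -0.4, 0, 0, 0, 0.4], [0.45, 0, -0.3, 0, 0, 0, 0.4], [0.45, 0, -0.2, 0, 0, 0, 0.4], [0.45, 0, -0.2, 0, 0, 0, 0.4], [0.45, 0, -0.2, 0, 0, 0, 0.4], [0, 0, 0, 0, 0, 0, 0.4], [0, 0, 0, 0, 0, 0, 0.4]]

```text
clock: 16.05
eef_pos: [471.5, -19.4, 223.1]
eef_rot: [0.165, 0.963, -0.036, 0.212]
contact_force: [0.6, 0.7, 1.0]
gripper_width: 0.399
gripper_force: 0.0
```

```bash
cat > chk.py <<'E'
from tgt import *
import sys
h,o=hook();print(h.round(1),o['contact_force'].round(1),o['clock'])
im,d,ci=grab('wrist');P=pts(d,ci);im=im[::-1,::-1];P=P[::-1,::-1];Q=U.inv().apply(P.reshape(-1,3)-S).reshape(P.shape)
im2,d2,c2=grab('side')
cv2.imwrite(f'pics/{sys.argv[1]}.png',np.hstack([cv2.resize(im2[150:270,235:355],(400,400),interpolation=cv2.INTER_CUBIC),cv2.resize(im[20:220,220:420],(400,400),interpolation=cv2.INTER_CUBIC)]))
hsv=cv2.cvtColor(im,cv2.COLOR_BGR2HSV)
m=(np.abs(Q[...,1])<16)&(Q[...,0]>-160)&(Q[...,0]<-5)&(Q[...,2]>25)&(Q[...,2]<45)&(hsv[...,1]<60)
b=Q[m];
if len(b): print('arm',len(b),np.percentile(b,[0.5,50,99.5],axis=0).round(1).tolist())
for z0 in range(-135,-60,5):
    r=[]
    for y0 in (-14,-9,9,14):
        b=Q[(Q[...,2]>=z0)&(Q[...,2]<z0+5)&(np.abs(Q[...,1]-y0)<2.5)&(np.abs(Q[...,0])<40)][:,0]
        r.append((y0,len(b),np.round(np.median(b),1) if len(b) else None))
    print(z0,r)
E
python3 chk.py c8
```

```text
[-165.1    0.3   48.8] [0.6 0.7 1. ] 16.05
arm 191 [[-119.0, -3.3, 25.0], [-95.0, 0.0, 25.9], [-71.7, 4.3, 27.0]]
-135 [(-14, 6, np.float64(1.4)), (-9, 7, np.float64(1.6)), (9, 6, np.float64(1.8)), (14, 9, np.float64(1.8))]
-130 [(-14, 9, np.float64(1.9)), (-9, 6, np.float64(1.9)), (9, 8, np.float64(1.3)), (14, 4, np.float64(1.8))]
-125 [(-14, 6, np.float64(1.6)), (-9, 7, np.float64(1.1)), (9, 6, np.float64(1.7)), (14, 7, np.float64(1.6))]
-120 [(-14, 9, np.float64(1.8)), (-9, 4, np.float64(2.1)), (9, 4, np.float64(1.9)), (14, 8, np.float64(1.8))]
-115 [(-14, 4, np.float64(2.0)), (-9, 0, None), (9, 2, np.float64(2.7)), (14, 6, np.float64(0.9))]
-110 [(-14, 5, np.float64(2.2)), (-9, 6, np.float64(-6.4)), (9, 2, np.float64(-7.0)), (14, 7, np.float64(2.1))]
-105 [(-14, 4, np.float64(1.0)), (-9, 9, np.float64(-6.2)), (9, 3, np.float64(-5.9)), (14, 9, np.float64(1.9))]
-100 [(-14, 1, np.float64(0.4)), (-9, 8, np.float64(-4.8)), (9, 3, np.float64(-5.0)), (14, 0, None)]
-95 [(-14, 0, None), (-9, 0, None), (9, 0, None), (14, 0, None)]
-90 [(-14, 0, None), (-9, 0, None), (9, 0, None), (14, 0, None)]
-85 [(-14, 0, None), (-9, 0, None), (9, 0, None), (14, 0, None)]
-80 [(-14, 0, None), (-9, 0, None), (9, 0, None), (14, 0, None)]
-75 [(-14, 0, None), (-9, 0, None), (9, 0, None), (14, 0, None)]
-70 [(-14, 0, None), (-9, 0, None), (9, 0, None), (14, 0, None)]
-65 [(-14, 0, None), (-9, 0, None), (9, 0, None), (14, 0, None)]
```

View pics/c8.png

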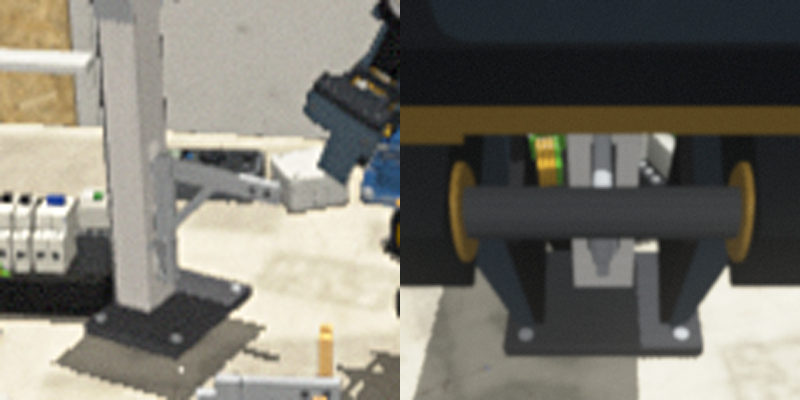

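Run:
```python
from tgt import *
im,d,ci=grab('wrist');P=pts(d,ci);Q=U.inv().apply(P.reshape(-1,3)-S).reshape(P.shape)
hsv=cv2.cvtColor(im,cv2.COLOR_BGR2HSV)
for x0 in range(-165,-5,10):
    b=Q[(Q[...,0]>=x0)&(Q[...,0]<x0+10)&(np.abs(Q[...,1])<10)&(Q[...,2]>-5)&(Q[...,2]<60)&(hsv[...,1]<60)]
    if len(b):print('x',x0,len(b),'x0',b[:,0].min().round(1),'z',np.percentile(b[:,2],[2,50,90]).round(1),'y',np.median(b[:,1]).round(1))
# lug region: mid-plane points
for z0 in range(-135,-85,4):
    b=Q[(Q[...,2]>=z0)&(Q[...,2]<z0+4)&(np.abs(Q[...,1])<4)&(np.abs(Q[...,0])<50)]
    if len(b):print('z',z0,len(b),'x',np.percentile(b[:,0],[5,50,95]).round(1))
```

```text
x -155 134 x0 -153.1 z [ 1.7 10.7 17. ] y 0.4
x -145 2 x0 -143.6 z [10.6 11.2 11.7] y -4.9
x -125 20 x0 -118.8 z [23.3 25.  25.4] y 0.9
x -115 58 x0 -114.7 z [23.1 25.  25.5] y -0.1
x -105 54 x0 -104.9 z [23.2 25.2 25.9] y 0.9
x -95 55 x0 -94.9 z [23.3 25.4 26.2] y -0.1
x -85 49 x0 -84.9 z [23.5 25.7 26.4] y -0.1
x -75 24 x0 -75.0 z [23.4 25.8 26.5] y 0.4
z -123 5 x [-20.5 -20.2 -19.8]
z -119 10 x [-20.4 -19.8 -19.7]
z -115 8 x [-21.1 -20.1 -19.6]
z -111 2 x [-21.2 -21.  -20.7]
```

The latch leaf stands about 8 mm off the face again, which is its 0 rad position. The bracket's foot is at -122 mm and the arm top is within about 1 mm of nominal, so it's home and locked. The hand is clear and nothing else was disturbed.

```bash
python3 -c "
from bench import workorder
print(workorder.close_job())"
```

```text
the job is handed in; nothing more can be done
None
```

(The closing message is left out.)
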